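Tighten the rotor nut down the throat of the wood-sample mill

TASK

Take the long socket key from its leaning cradle, put it down the mill's throat onto the brass nut at the bottom, and with it turn the nut clockwise until it is fully tight. Then take the key out and lay it back in its cradle as it was, leaving everything else on the bench where it stands.

Things in the scene. Friction and masses are not known exactly. Their poses are not given: they have to be found in the camera images.
- key: Loose steel socket key, 168 mm long, 0.26 to 0.48 kg, red handle on top, 16 mm shaft. Origin: centre of the socket's mouth; z runs from mouth to handle. Square socket: outside 39 mm across flats, 52 mm across corners, 23 mm high; inside 31 mm across flats, 16 mm deep; flats, inside and out, face x and y. In the cradle z leans 35 degrees from vertical, handle away from the robot; y is level.
- key_grip (a point): Middle of the red square handle, on the key's axis, 146.5 mm from the mouth. Handle: 28 x 28 mm, flats facing the key's x and y, covering 125 to 168 mm from the mouth.
- mill: White square mill base, 150 x 150 x 30 mm, fixed to the bench, with an upright steel throat tube in its middle: outside 90 mm, bore 62 mm, rim 135 mm above the bench. Origin on the bench under the tube's axis; z up.
- throat (a point): Centre of the throat's mouth, at rim height (135 mm).
- nut_top (a point): Centre of the top of the brass square nut at the bottom of the throat, 50 mm above the bench, 85 mm below the rim. Nut: 26 mm across flats, 20 mm high, the top 5 mm a cone from 26 down to 18 mm; turns on the throat's axis, does not rise or sink. The frame turns with it: its flats face x and y. Socket fully on (it must be within about 12 degrees of the flats): mouth 16 mm below this point.
- nut (a joint): Turn of the nut in rad, growing clockwise seen from above. It starts between 0 and 0.5; at 1.2 it meets a firm stop: fully tight. About 0.2 N m of friction; it stays where it is left. The socket has about 0.2 rad of play each way on the nut.
- cradle: Blue fixed stand, base 150 x 90 mm, about 125 mm high. The key leans in it: mouth on a foot plate, a socket flat on a bed between low cheeks (5 mm clear each side), shaft in a notch (5 mm clear) 94 to 106 mm up the key. Open upwards and on the robot's side: the key goes in and out straight up or along its own -x. Origin on the bench, base's middle; at yaw 0 the key leans to +x.
- rest_foot (a point): Point of the cradle where the centre of the socket's mouth rests.
- rest_grip (a point): Point of the cradle where the middle of the handle (key_grip) is when the key is at rest in it.
- spray: Bystander: spray bottle, green with red and white head, 68 mm across and 197 mm high (nozzle reaches 54 mm from its axis); origin under its middle.
- amber: Bystander: amber bottle, 52 mm across, 110 mm high; origin under its middle.
- jar: Bystander: clear jar, 68 mm across, 80 mm high; origin under its middle.
- beaker: Bystander: glass beaker, 72 mm across, 95 mm high; origin under its middle.
- wood_a: Bystander: dark wood sample lying down, 120 x 35 x 22 mm; origin under its middle.
- wood_b: Bystander: paler wood sample lying down, 100 x 30 x 20 mm; origin under its middle.
- brush: Bystander: brush lying down, 190 mm long.
Mind the look-alikes: they are no part of the job. Of the things like the key, leave any that is turquoise; of the rest the smaller one is meant.

How it is judged:
By the outcome, as a careful person would: the job done as asked, in the order asked, and still so for the second after the job is handed in, with the robot touching nothing.
It also fails if it takes over 61 s, if anything falls off the work surface, if the arm or the gripper's body presses on something with over 40 N, if the wrist force passes 120 N, or if a joint passes its speed limit or range.

ROBOT

A 6-joint arm with a two-finger parallel gripper is mounted at the origin on the work surface. World frame = base frame: x ahead of the robot, y to its left, z up, the work surface at z = 0. Lengths are in mm, angles in rad, forces in N, time in s.
With the tool pointing down it reaches from about 400 to 925 mm from the base axis. Payload 12.5 kg.
Tool frame: the origin (TCP) lies on the centre line of the jaws, within the pads' length; the fingertips stand 14 mm ahead of it and the grasp point (between the pads) lies 5 mm behind it; z points along the fingers, y is the direction in which the jaws open and shut (so a half turn about z gives the same grasp; the last joint's range is limited). The gripper opens to 95 mm and grips with 3 to 60 N. Pads are 20 mm wide; open, the fingers measure 119 mm over their backs; the gripper's body (75 mm by 180 mm) begins 59 mm behind the grasp point.
Start: joints at [1.063, 0.491, 1.559, -0, 1.092, -0.106], TCP at [244.407, 575.248, 228.661] pointing down, gripper open.
Joint ranges: [-3.1, 3.1], [-0.84, 2.19], [0.05, 2.79], [-1.13, 4.28], [0.06, 2.93], [-2.69, 2.69]. Speed limits (rad/s): [2.22, 2.22, 2.79, 3.14, 3.14, 3.14].

INTERFACE

Orientations are given as [roll, pitch, yaw] about the fixed x, y, z axes, in that order (R = Rz(yaw) Ry(pitch) Rx(roll)).
In Python, from cell import * gives the robot as it stands.
- The arm moves only by the tool play_rows, never from a script. Its argument "moves" is a list of rows, each a list of 7 numbers: the shift along the tool's x, y, z in m, then the turn, a rotation vector about the tool's x, y, z in rad, then the opening in per cent of the stroke, from 0 (shut) to 100 (fully open). In form: [[tx, ty, tz, ax, ay, az, claw], ...]. A call has 1 to 8 rows; each row shifts and turns the pose as measured when the row begins, along the tool's axes as they then stand; what a row does not reach is not made up. A row lasts 1/10 s, in which the tool goes at most 50 mm and 8.59 degrees, less where a joint would pass 70% of its speed; a pose out of reach is approached as far as the arm can. A call is refused whole if a number of a shift passes 0.05 or a number of a turn 0.15, either way. A call with a gripper value outside its range is refused whole. The fingers move at their own pace and stop on an object; the grip force is fixed at half the most. Time passes only in rows, so rows that do not move let the fingers close. It gives the time, the measured TCP pose, the force and the opening at its end, in the units of the state.
- state(): the state, without advancing time (a new reading comes with each control period).
- read_camera(name): name is "side" or "top" or "wrist"; returns a dict with "img" (384x512x3 uint8, red, green, blue), "fx", "fy", "cx", "cy" (pixels), "k1" (the pictures are not rectified: a ray, as slopes to the right and down, at radius r is drawn at 1 + k1 r^2 times it, then the intrinsics apply), "R" (3x3) and "t" (3): a world point X has camera coordinates R X + t. Camera axes: x right, y down, z forward; pixel columns grow to the right and rows downward; lengths in mm; the calibration is good to about 2 mm. A picture is of the moment at which its call begins. There is no depth.
- job_done(): hands the job in, once; it reports no verdict.
The state is a dict: "t": time; "joints": joint angles; "qvel": joint speeds; "tau": joint torques, N m; "eef_pos": TCP position; "tcp_rot": TCP orientation; "ft_force": force on the tool from outside, world axes, zero at the start; "moment": the same for the moment, N m; "opening": opening from 0.0 (shut) to 1.0 (fully open).
Only numpy, scipy, OpenCV 4.12 (cv2) and the standard library are available. Lean on these libraries where they do the work, as an engineer would, in place of code of your own. Each camera call takes 0.05 s, during which the arm holds its last target.

## Working session

There is one attempt and no reset: what is moved stays moved. The work goes in short steps, Python scripts to look and compute and a tool call to move; the robot and the scene stay as the last step left them, time stands still between calls to the robot, and variables do not carry over. Pictures are saved under pics/ and viewed, and the job is handed in when it is done.

Besides the shell and the picture viewer there is one more tool, called after "Emit:" in YAML: its name, and indented under it one key for each argument. play_rows: Moves the arm, as the interface text tells. Its arguments: {"type":"object","properties":{"moves":{"type":"array"}},"required":["moves"]}

```bash
ls; mkdir -p pics; python3 - <<'E'
from cell import *
import cv2
print(state())
for n in ["side","top","wrist"]:
    c=read_camera(n); cv2.imwrite(f"pics/{n}0.png",c["img"][:,:,::-1]); print(n,{k:v for k,v in c.items() if k!="img"})
    import pickle; pickle.dump(c,open(f"{n}0.pkl","wb"))
E
```

```text
pics
{'t': 0.0, 'joints': array([ 1.06341244e+00,  4.91560390e-01,  1.55946347e+00, -1.99242641e-05,
        1.09171650e+00, -1.05585622e-01]), 'qvel': array([-7.66314416e-04,  2.92006201e-04,  3.88153225e-06, -8.20176642e-04,
        1.22188229e-03,  2.22530153e-04]), 'tau': array([ 2.53038808e-03, -6.12629271e+01, -2.58194286e+01,  6.93621137e-02,
        4.80761065e-02, -9.82802499e-05]), 'eef_pos': array([244.27905062, 575.0242163 , 228.05640295]), 'tcp_rot': array([-3.14044948e+00, -1.03383946e-04,  2.73980352e+00]), 'ft_force': array([ 0.16420934, -0.13981963, -0.15538465]), 'moment': array([ 0.02723382,  0.00418662, -0.00710775]), 'opening': 0.9988331139123688}
side {'fx': 386.8482824603567, 'fy': 386.8482824603567, 'cx': 254.500056315993, 'cy': 194.6138513579068, 'k1': -0.09730305017689786, 'R': array([[ 0.84460771, -0.53517049,  0.01517791],
       [-0.39792299, -0.64646489, -0.65095349],
       [ 0.35818308,  0.54376069, -0.75896587]]), 't': array([-335.39441709,  276.80774226, 1379.93925976])}
top {'fx': 453.3950576120756, 'fy': 453.3950576120756, 'cx': 256.4159930684298, 'cy': 191.35035132636182, 'k1': -0.08438132516408352, 'R': array([[ 0.00895775, -0.99995521,  0.00305547],
       [-0.98881313, -0.00931282, -0.14886864],
       [ 0.14889043, -0.00168776, -0.98885226]]), 't': array([  54.31124963,  452.79153178, 1491.81830294])}
wrist {'fx': 343.83423835080634, 'fy': 343.83423835080634, 'cx': 257.46550460218896, 'cy': 189.79664678601472, 'k1': -0.012260125918578352, 'R': array([[ 0.39103872,  0.92037333, -0.00128898],
       [ 0.88224907, -0.37444123,  0.28536003],
       [ 0.26215512, -0.11272402, -0.95841953]]), 't': array([-625.22331129,  -32.11432796,  392.03113187])}
```

View pics/side0.png

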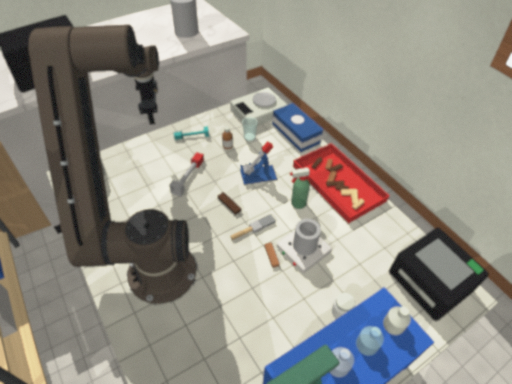

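View pics/top0.png

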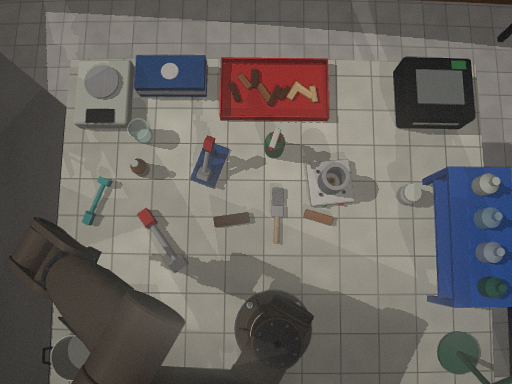

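View pics/wrist0.png

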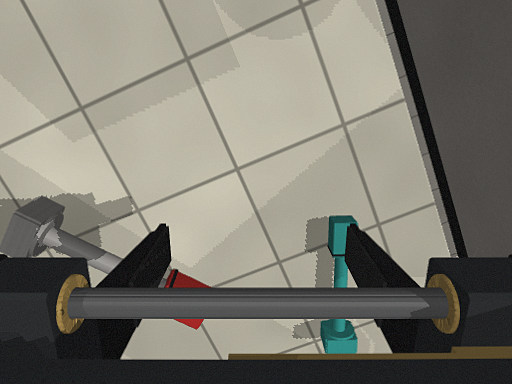

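The key leans in the blue cradle (top ≈(207,155), side ≈(262,160)). The mill is at top ≈(332,180). The larger grey key and the turquoise one are decoys. I'll zoom in next.

```bash
cat > h.py <<'E'
import numpy as np,cv2,pickle
from scipy.spatial.transform import Rotation as Ro
def ld(n): return pickle.load(open(n+".pkl","rb"))
def K(c): return np.array([[c["fx"],0,c["cx"]],[0,c["fy"],c["cy"]],[0,0,1]])
def D(c): return np.array([c["k1"],0,0,0],float)
def proj(c,X):
    X=np.atleast_2d(np.array(X,float)); p,_=cv2.projectPoints(X.reshape(-1,1,3),cv2.Rodrigues(c["R"])[0],np.array(c["t"]),K(c),D(c)); return p[:,0]
def ray(c,uv):
    n=cv2.undistortPointsIter(np.array(uv,float).reshape(-1,1,2),K(c),D(c),None,None,(3,50,1e-10))[:,0] if hasattr(cv2,'undistortPointsIter') else cv2.undistortPoints(np.array(uv,float).reshape(-1,1,2),K(c),D(c))[:,0]
    d=np.c_[n,np.ones(len(n))]@c["R"]; d/=np.linalg.norm(d,axis=1)[:,None]
    return -c["R"].T@c["t"],d
def onz(c,uv,z):
    o,d=ray(c,uv); return o+d*((z-o[2])/d[:,2])[:,None]
def tri(cs,uvs):
    A=np.zeros((3,3));b=np.zeros(3);L=[]
    for c,uv in zip(cs,uvs):
        o,d=ray(c,uv);d=d[0];P=np.eye(3)-np.outer(d,d);A+=P;b+=P@o;L.append((o,P))
    x=np.linalg.solve(A,b); return x,[np.linalg.norm(P@(x-o)) for o,P in L]
def crop(c,u0,v0,u1,v1,s,name):
    im=c["img"][v0:v1,u0:u1,::-1]; cv2.imwrite("pics/"+name+".png",cv2.resize(im,None,fx=s,fy=s,interpolation=cv2.INTER_CUBIC))
E
python3 - <<'E'
from h import *
s,t=ld("side0"),ld("top0")
crop(t,170,115,270,200,7,"tc"); crop(t,290,140,370,220,7,"tm")
crop(s,220,125,300,195,8,"sc"); crop(s,265,205,345,275,8,"sm")
E
```

```text
(no output)
```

View pics/tc.png

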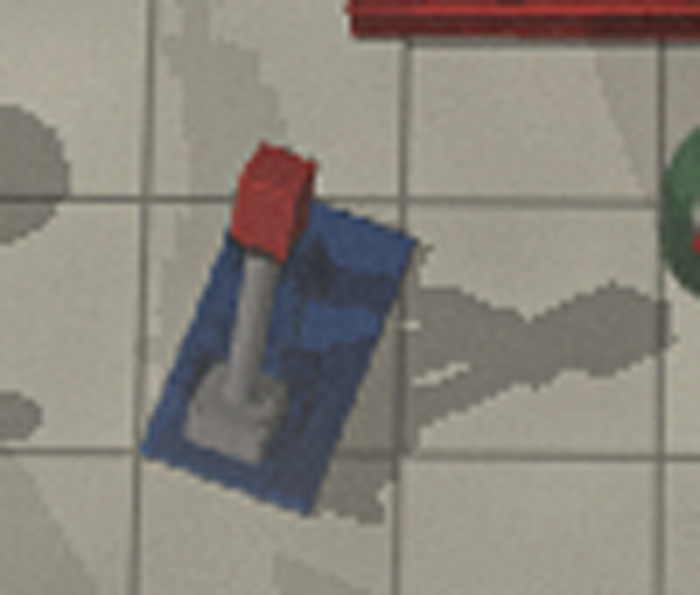

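View pics/sc.png

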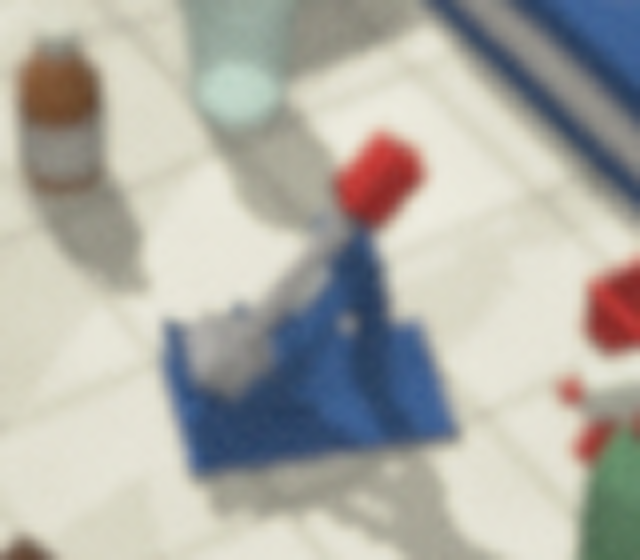

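View pics/tm.png

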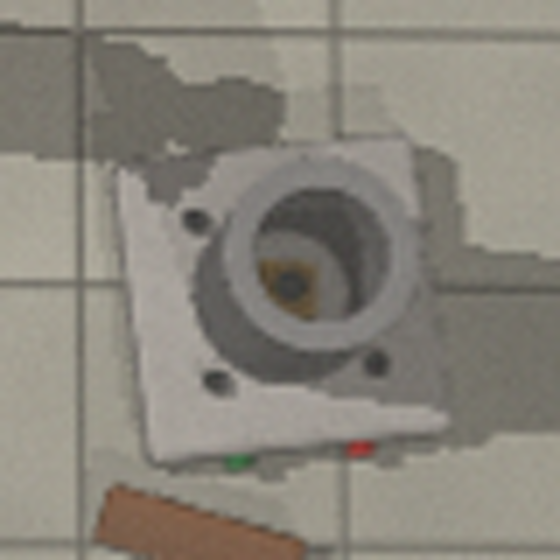

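View pics/sm.png

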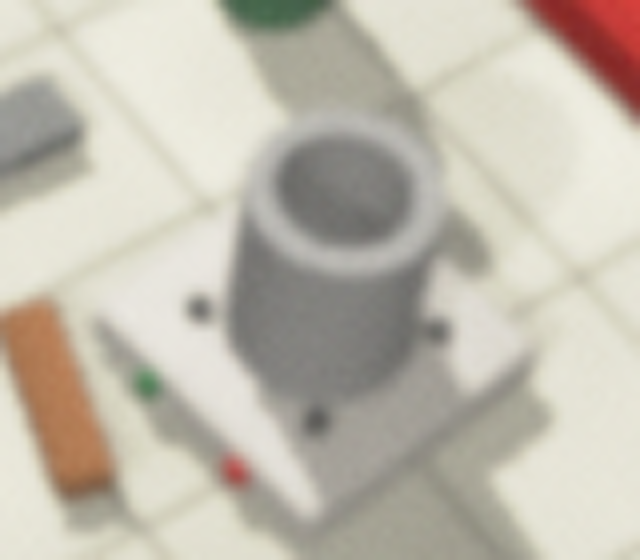

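```bash
python3 - <<'E'
from h import *
s,t=ld("side0"),ld("top0")
T=lambda p:(170+(p[0]+.5)/7-.5,115+(p[1]+.5)/7-.5); S=lambda p:(220+(p[0]+.5)/8-.5,125+(p[1]+.5)/8-.5)
print("cands base")
# side: robot at lower-left ; top: up=+x, left=+y
for n,a,b in [("right-back(418,240)",(418,240),(455,437)),("near-right",(310,515),(195,475)),("near-left",(143,452),(165,322))]:
    print(n,tri([t,s],[T(a),S(b)]), onz(t,[T(a)],5))
print(onz(t,[T(p) for p in [(143,452),(310,515),(418,240)]],4))
# handle
for nm,c,roi in [("t",t,(195,130,225,155)),("s",s,(258,138,276,156))]:
    im=c["img"].astype(int);m=(im[...,0]>1.8*im[...,1])&(im[...,0]>80)
    M=np.zeros_like(m);u0,v0,u1,v1=roi;M[v0:v1,u0:u1]=m[v0:v1,u0:u1]
    v,u=np.nonzero(M);print(nm,len(u),u.mean(),v.mean(),cv2.minAreaRect(np.c_[u,v].astype(np.float32)))
    globals()[nm+"h"]=(u.mean(),v.mean())
print("handle",tri([t,s],[th,sh]))
# mill rim
M=lambda p:(290+(p[0]+.5)/7-.5,140+(p[1]+.5)/7-.5); N=lambda p:(265+(p[0]+.5)/8-.5,205+(p[1]+.5)/8-.5)
print("rim",tri([t,s],[M((321,254)),N((345,192))]),onz(t,[M((321,254))],135),onz(s,[N((345,192))],135))
print("nut",onz(t,[M((289,284))],50))
print("mill corners z30", onz(t,[M(p) for p in [(118,165),(410,137),(450,420),(152,462)]],30))
E
```

```text
cands base
right-back(418,240) (array([606.24615111, 153.89407894,   4.358674  ]), [np.float64(0.833108103871359), np.float64(0.8331081038710654)]) [[605.31288829 154.2034234    5.        ]]
near-right (array([468.94620488, 203.40198661,   5.96989053]), [np.float64(2.954155738491995), np.float64(2.95415573849187)]) [[466.37410848 204.67684192   5.        ]]
near-left (array([494.92791897, 280.47806826,  41.73018167]), [np.float64(4.772947502961146), np.float64(4.772947502961209)]) [[497.01907777 287.7969896    5.        ]]
[[497.19592948 287.94447847   4.        ]
 [466.53102758 204.77026639   4.        ]
 [605.56017828 154.2640181    4.        ]]
t 123 207.95934959349594 142.98373983739836 ((207.8500213623047, 142.95001220703125), (9.17060375213623, 14.546476364135742), 18.43494987487793)
s 64 266.703125 147.0625 ((266.75, 147.25), (7.0710673332214355, 9.192388534545898), 45.0)
handle (array([587.30874058, 212.32742973, 155.40345948]), [np.float64(0.8031188772406144), np.float64(0.8031188772408339)])
rim (array([ 491.07466657, -192.31102068,  132.92064487]), [np.float64(1.8657377148242449), np.float64(1.865737714824299)]) [[ 488.98969677 -191.03100826  135.        ]] [[ 491.80569393 -193.9647045   135.        ]]
nut [[ 490.1602647  -190.58987589   50.        ]]
mill corners z30 [[ 551.75346995 -111.25906876   30.        ]
 [ 567.37368115 -254.74198164   30.        ]
 [ 427.85111476 -271.10637935   30.        ]
 [ 406.2193609  -126.50257922   30.        ]]
```

```bash
cat >> h.py <<'E'
def toolR(st): return Ro.from_euler('xyz',st["tcp_rot"]).as_matrix()
def go(st,p,R=None):
    """remaining shift in tool axes (mm) and rotvec (tool axes)"""
    Rt=toolR(st); d=Rt.T@(np.array(p,float)-st["eef_pos"]); r=np.zeros(3) if R is None else Ro.from_matrix(Rt.T@R).as_rotvec()
    return d.round(1),r.round(3)
def keyR(yaw,lean): # cradle key orientation
    return (Ro.from_euler('z',yaw)*Ro.from_euler('y',lean)).as_matrix()
E
python3 - <<'E'
from h import *
import cell
print([n for n in dir(cell) if n[0]!='_'])
st=cell.state();w=ld("wrist0");R=toolR(st)
print(R.round(3)); o=-w["R"].T@w["t"];print(o,"cam in tool",R.T@(o-st["eef_pos"]),"\n",(R.T@w["R"].T).round(3))
E
```

```text
['IKError', 'job_done', 'read_camera', 'state']
[[-0.92   0.391 -0.   ]
 [ 0.391  0.92  -0.001]
 [ 0.    -0.001 -1.   ]]
[170.04639036 607.60525561 384.08853912] cam in tool [  81.08163002    0.75239653 -155.87062319] 
 [[ 0.    -0.958 -0.285]
 [ 1.     0.    -0.   ]
 [ 0.    -0.285  0.958]]
```

```bash
python3 - <<'E'
from h import *
from cell import state
s,t=ld("side0"),ld("top0")
crop(t,255,120,300,165,10,"ts"); crop(s,280,160,325,215,10,"ss")
print("spray", onz(t,[(274,150)],120), onz(s,[(300,195)],60))
R0=keyR(-.349,np.radians(35)); R=np.c_[-R0[:,0],R0[:,1],-R0[:,2]]
print("kz",R0[:,2])
g=np.array([585,210,155.]); p=g+115*R0[:,2]
print(p,go(state(),p,R))
E
```

```text
spray [[574.4687488    3.20491482 120.        ]] [[606.68280045  -8.05784234  60.        ]]
kz [ 0.53899846 -0.1961392   0.81915204]
[646.9848231  187.44399175 249.20248509] (array([-522.2, -199.3,  -20.9]), array([ 0.015,  0.611, -0.051]))
```

View pics/ts.png

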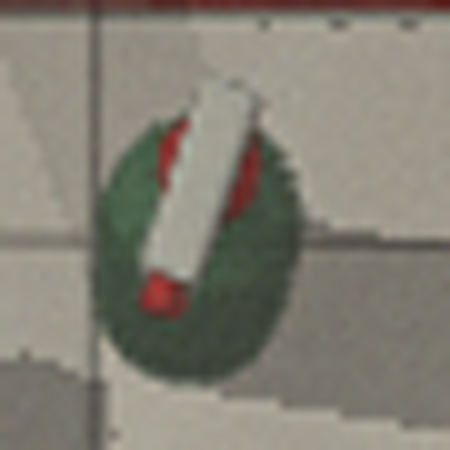

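View pics/ss.png

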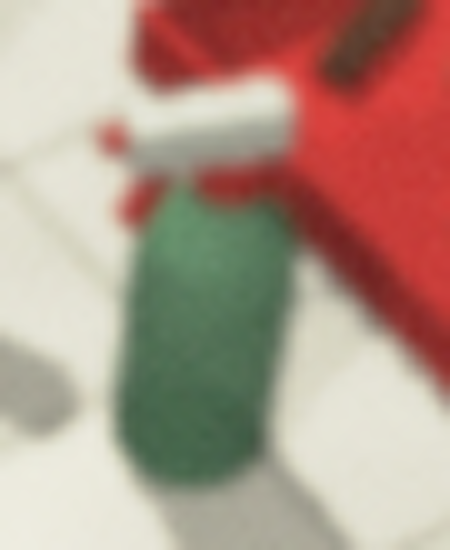

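Emit:
play_rows:
  moves:
    - [-0.048,-0.018,-0.01,0,0,0,100]
    - [-0.048,-0.018,-0.01,0,0,0,100]
    - [-0.048,-0.018,-0.01,0,0,0,100]
    - [-0.048,-0.018,-0.01,0,0,0,100]
    - [-0.048,-0.018,0,0,0,0,100]
    - [-0.048,-0.018,0,0,0,0,100]
    - [-0.048,-0.018,0,0,0,0,100]
    - [-0.048,-0.018,0,0,0,0,100]

```text
t: 0.95
eef_pos: [532.6, 301.0, 266.4]
tcp_rot: [-3.139, -0.001, 2.75]
ft_force: [0.8, 0.7, 1.2]
opening: 1.002
```

```bash
cat > sg.py <<'E'
from h import *
from cell import state
import sys
R0=keyR(-.349,np.radians(35)); R=np.c_[-R0[:,0],R0[:,1],-R0[:,2]]
p=np.array([585,210,155.])+115*R0[:,2]
print(state()["eef_pos"],state()["joints"].round(2),go(state(),p,R))
E
python3 sg.py
```

```text
[532.6209461  300.98542153 266.41365916] [ 0.41  0.44  1.54 -0.    1.16 -0.77] (array([-149.1,  -61.2,   17.2]), array([ 0.01 ,  0.61 , -0.043]))
```

Emit:
play_rows:
  moves:
    - [-0.048,-0.02,0,0,0,0,100]
    - [-0.048,-0.02,0,0,0.0,-0.02,100]
    - [-0.036,-0.017,0,0,0.13,-0.01,100]
    - [0,0,0,0,0.14,-0.01,100]
    - [0,0,0,0,0.14,0,100]
    - [0,0,0,0,0.14,0,100]
    - [0,0,0,0,0.09,0,100]
    - [0,0,0,0,0,0,100]

```text
t: 1.75
eef_pos: [634.9, 192.5, 264.4]
tcp_rot: [3.139, -0.668, 2.787]
ft_force: [-0.5, 0.1, -0.5]
opening: 0.999
```

```bash
python3 sg.py; python3 - <<'E'
from h import *
from cell import *
c=read_camera("wrist");pickle.dump(c,open("w1.pkl","wb"));cv2.imwrite("pics/w1.png",cv2.resize(c["img"][:,:,::-1],(768,576)))
E
```

```text
[634.90131492 192.4886153  264.39474719] [ 0.09  0.77  1.07  0.29  1.91 -1.12] (array([-19.7,  -0.5,   3.8]), array([ 0.006, -0.057, -0.005]))
```

View pics/w1.png

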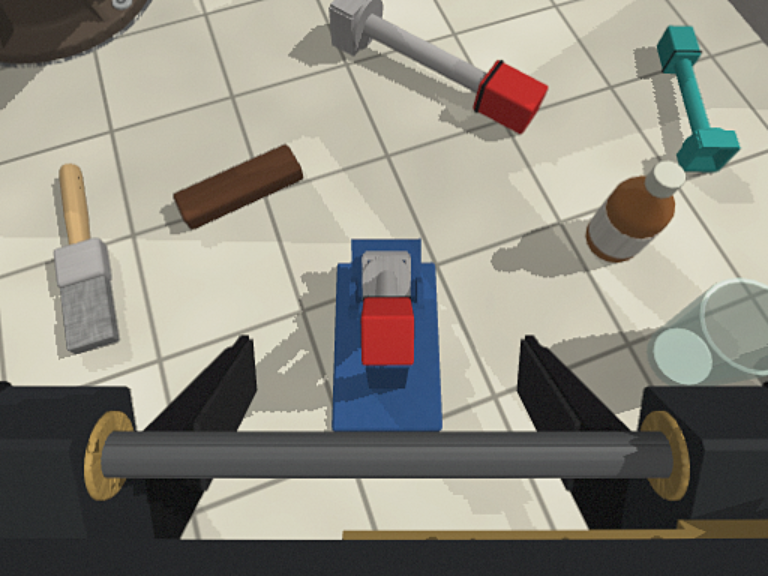

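```bash
python3 - <<'E'
from h import *
c=ld("w1");s=ld("side0");t=ld("top0")
im=c["img"].astype(int)
sub=im[190:250,235:285]
m=(im[...,0]>2*im[...,1])&(im[...,0]>90)
M=np.zeros_like(m);M[185:255,235:290]=m[185:255,235:290]
v,u=np.nonzero(M);print(u.min(),u.max(),v.min(),v.max())
for r in range(196,248,3): 
    uu=np.nonzero(M[r])[0]; print(r,uu.min() if len(uu) else None,uu.max() if len(uu) else None, im[r,258])
E
```

```text
241 275 198 243
196 None None [155 156 152]
199 243 272 [159  39  34]
202 242 273 [164  42  39]
205 242 274 [166  43  40]
208 241 274 [166  43  41]
211 241 275 [201  50  46]
214 241 275 [177  45  41]
217 241 275 [178  41  42]
220 241 275 [178  45  39]
223 241 275 [179  45  44]
226 241 275 [178  46  41]
229 241 275 [176  46  41]
232 241 275 [176  47  41]
235 241 275 [177  48  43]
238 241 275 [175  46  43]
241 241 275 [182  47  46]
244 None None [ 44  79 122]
247 None None [30 47 71]
```

```bash
python3 - <<'E'
from h import *
from cell import state
c=ld("w1");st=state();R=toolR(st)
o,d=ray(c,[(258,227)]);d=d[0]
for dep in (265,275,285):
    x=o+d*dep/(c["R"]@d)[2]; print(dep,x,"tool",R.T@(x-st["eef_pos"]),"grip(-21.5kz)",x+21.5*R[:,2])
R0=keyR(-.349,np.radians(35))
# compare predicted rest grip: project in top/side
s=ld("side0");t=ld("top0")
for dep in (265,275,285):
    x=o+d*dep/(c["R"]@d)[2]; g=x-21.5*R0[:,2]
    print(dep,g,"mouth",g-146.5*R0[:,2],proj(t,[g,g-146.5*R0[:,2]]).round(1).tolist(),proj(s,[g]).round(1).tolist())
E
```

```text
265 [599.47789059 207.04032726 180.01027008] tool [-22.44351057   0.86580626  90.31154903] grip(-21.5kz) [587.07199231 211.69542605 163.07882763]
275 [596.97141825 208.00702323 170.31726084] tool [-26.30190797   0.87615659  99.6004669 ] grip(-21.5kz) [584.56551997 212.66212201 153.3858184 ]
285 [594.4649459  208.97371919 160.6242516 ] tool [-30.16030537   0.88650692 108.88938476] grip(-21.5kz) [582.05904763 213.62881798 143.69280916]
265 [587.88942366 211.25732011 162.39850113] mouth [508.92614902 239.99171322  42.39272664] [[208.2, 142.0], [202.7, 173.8]] [[266.8, 145.9]]
275 [585.38295132 212.22401607 152.70549189] mouth [506.41967668 240.95840918  32.6997174 ] [[208.2, 143.6], [202.7, 175.1]] [[266.1, 147.8]]
285 [582.87647898 213.19071204 143.01248265] mouth [503.91320434 241.92510515  23.00670816] [[208.2, 145.1], [202.7, 176.3]] [[265.4, 149.6]]
```

```bash
cat > sg.py <<'E'
from h import *
from cell import state
import sys
R0=keyR(-.349,np.radians(35)); R=np.c_[-R0[:,0],R0[:,1],-R0[:,2]]
p=np.array([585.5,212.2,154.])-5*R0[:,2]
st=state();print(st["eef_pos"],st["joints"].round(2),go(st,p,R))
d,r=go(st,p,R);Rt=toolR(st);print("shift if rot first",(R.T@(p-st["eef_pos"])).round(1))
E
python3 sg.py
```

```text
[634.71081419 192.80702414 264.96137867] [ 0.09  0.77  1.07  0.29  1.9  -1.12] (array([-27. ,   0.7, 125. ]), array([ 0.006, -0.053, -0.004]))
shift if rot first [-20.3   1.4 126.2]
```

Emit:
play_rows:
  moves:
    - [0,0,0,0.006,-0.053,-0.004,100]
    - [-0.02,0.001,0.02,0,0,0,100]
    - [0,0,0.03,0,0,0,100]
    - [0,0,0,0,0,0,100]

```text
t: 2.2
eef_pos: [623.2, 199.2, 213.4]
tcp_rot: [3.14, -0.593, 2.796]
ft_force: [-0.2, 0.3, 0.5]
opening: 1.002
```

```bash
python3 sg.py
```

```text
[623.15126446 199.24843609 213.41840392] [ 0.11  0.76  1.19  0.25  1.73 -1.14] (array([-0.1, -0.7, 76.5]), array([-0.   ,  0.018,  0.003]))
shift if rot first [-1.5 -0.7 76.5]
```

Emit:
play_rows:
  moves:
    - [-0.001,-0.0,0.02,0,0.015,0,100]
    - [0,0,0.02,0,0,0,100]
    - [0,0,0,0,0,0,100]

```text
t: 2.5
eef_pos: [603.5, 207.7, 184.2]
tcp_rot: [3.137, -0.597, 2.8]
ft_force: [0.6, 0.7, 0.4]
opening: 1.002
```

```bash
python3 sg.py; python3 - <<'E'
from h import *
from cell import *
c=read_camera("wrist");pickle.dump(c,open("w2.pkl","wb"));cv2.imwrite("pics/w2.png",cv2.resize(c["img"][:,:,::-1],(768,576)))
E
```

```text
[603.50437638 207.73259113 184.1648444 ] [ 0.12  0.76  1.27  0.26  1.65 -1.16] (array([-1.6, -2. , 40.3]), array([0.001, 0.014, 0.006]))
shift if rot first [-2.2 -2.  40.3]
```

View pics/w2.png

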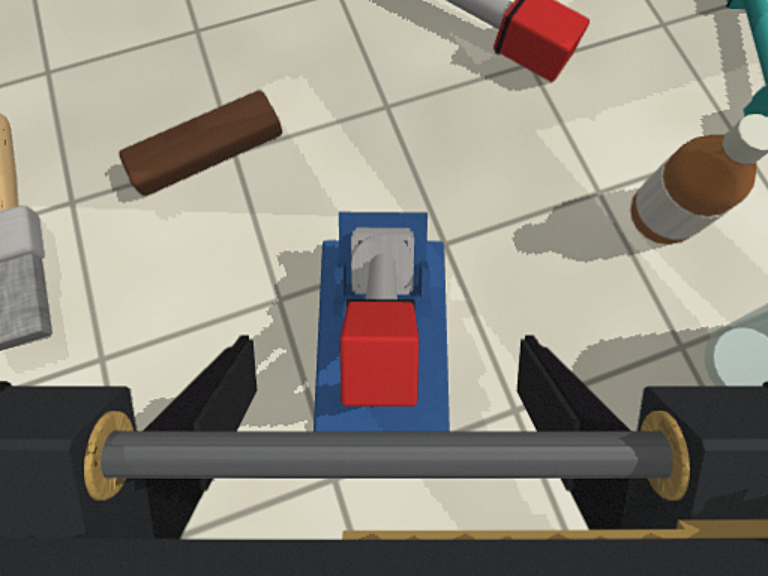

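```bash
python3 - <<'E'
from h import *
from cell import state
a,b=ld("w1"),ld("w2");R0=keyR(-.349,np.radians(35))
im=b["img"].astype(int);m=(im[...,0]>2*im[...,1])&(im[...,0]>90);M=np.zeros_like(m);M[195:280,215:290]=m[195:280,215:290]
for r in range(198,276,4):
    u=np.nonzero(M[r])[0]; print(r,(u.min(),u.max()) if len(u) else None,im[r,252,0],end='; ')
x,e=tri([a,b],[(258,227),(252.7,247.7)]);print(x,e,x-21.5*R0[:,2])
o,d=ray(b,[(252.7,247.7)]);d=d[0];x=o+d*189/(b["R"]@d)[2];print(x,x-21.5*R0[:,2])
E
```

```text
198 None 150; 202 (np.int64(232), np.int64(274)) 174; 206 (np.int64(231), np.int64(275)) 168; 210 (np.int64(230), np.int64(276)) 170; 214 (np.int64(229), np.int64(276)) 170; 218 (np.int64(228), np.int64(277)) 168; 222 (np.int64(228), np.int64(278)) 169; 226 (np.int64(227), np.int64(278)) 205; 230 (np.int64(227), np.int64(278)) 178; 234 (np.int64(227), np.int64(278)) 178; 238 (np.int64(227), np.int64(278)) 179; 242 (np.int64(227), np.int64(278)) 178; 246 (np.int64(227), np.int64(278)) 177; 250 (np.int64(227), np.int64(278)) 178; 254 (np.int64(227), np.int64(278)) 177; 258 (np.int64(227), np.int64(277)) 178; 262 (np.int64(227), np.int64(277)) 177; 266 (np.int64(227), np.int64(277)) 177; 270 (np.int64(230), np.int64(276)) 120; 274 None 47; [597.45450463 207.90758612 172.04159539] [np.float64(0.0814828859347524), np.float64(0.08148288593487041)] [585.86603771 212.12457896 154.42982644]
[597.04279536 208.10626118 168.76207847] [585.45432843 212.32325403 151.15030951]
```

Emit:
play_rows:
  moves:
    - [-0.002,-0.002,0.015,0,0.014,0.006,100]
    - [0,0,0.015,0,0,0,100]
    - [0,0,0.01,0,0,0,100]
    - [0,0,0,0,0,0,100]

```text
t: 2.95
eef_pos: [585.6, 212.8, 153.1]
tcp_rot: [3.136, -0.603, 2.794]
ft_force: [0.1, -0.3, 0.2]
opening: 0.999
```

```bash
python3 sg.py
```

```text
[585.55119217 212.77849653 153.07200283] [ 0.13  0.77  1.35  0.27  1.57 -1.17] (array([ 0.4, -0.6,  4.1]), array([0.004, 0.007, 0.001]))
shift if rot first [ 0.4 -0.6  4.2]
```

Emit:
play_rows:
  moves:
    - [0,-0.0005,0.004,0.003,0.007,0,100]
    - [0,0,0,0,0,0,60]
    - [0,0,0,0,0,0,20]
    - [0,0,0,0,0,0,0]
    - [0,0,0,0,0,0,0]
    - [0,0,0,0,0,0,0]

```text
t: 3.55
eef_pos: [584.6, 212.7, 150.8]
tcp_rot: [3.138, -0.609, 2.795]
ft_force: [-0.0, 0.0, -0.4]
opening: 0.641
```

```bash
python3 sg.py
```

```text
[584.58585632 212.74381077 150.84892313] [ 0.13  0.78  1.35  0.27  1.57 -1.17] (array([ 1. , -0.2,  1.8]), array([0.002, 0.002, 0.002]))
shift if rot first [ 1.  -0.2  1.8]
```

Emit:
play_rows:
  moves:
    - [0,0,0,0,0,0,0]
    - [0,0,0,0,0,0,0]
    - [0,0,0,0,0,0,0]
    - [0,0,0,0,0,0,0]
    - [0,0,0,0,0,0,0]

```text
t: 4.05
eef_pos: [584.6, 212.8, 151.0]
tcp_rot: [3.138, -0.609, 2.795]
ft_force: [0.8, 0.2, -0.9]
opening: 0.293
```

```bash
python3 sg.py
```

```text
[584.64206176 212.75328809 151.04522889] [ 0.13  0.78  1.35  0.27  1.57 -1.17] (array([ 0.9, -0.2,  2. ]), array([0.002, 0.002, 0.002]))
shift if rot first [ 0.9 -0.2  2. ]
```

```bash
python3 - <<'E'
from h import *
from cell import state
st=state();pickle.dump(st,open("rest.pkl","wb"));print(st["eef_pos"],st["tcp_rot"],st["moment"])
E
```

```text
[584.64206176 212.75328809 151.04522889] [ 3.13813848 -0.60868398  2.79466795] [-0.06238612 -0.2665982  -0.04271712]
```

Emit:
play_rows:
  moves:
    - [0.003,0,-0.004,0,0,0,0]
    - [0.006,0,-0.008,0,0,0,0]
    - [0.0115,0,-0.016,0,0,0,0]
    - [0.0115,0,-0.016,0,0,0,0]
    - [0.015,0,-0.02,0,0,0,0]
    - [0.015,0,-0.02,0,0,0,0]
    - [0.015,0,-0.02,0,0,0,0]
    - [0,0,0,0,0,0,0]

```text
t: 4.85
eef_pos: [580.7, 213.5, 288.0]
tcp_rot: [3.139, -0.607, 2.794]
ft_force: [-0.6, 0.6, -2.3]
opening: 0.293
```

```bash
python3 - <<'E'
from h import *
from cell import *
st=state();print(st["eef_pos"],st["tcp_rot"],st["ft_force"],st["moment"])
c=read_camera("wrist");pickle.dump(c,open("w3.pkl","wb"));cv2.imwrite("pics/w3.png",cv2.resize(c["img"][:,:,::-1],(768,576)))
E
```

```text
[580.68931265 213.47797908 287.9600434 ] [ 3.13939667 -0.60688176  2.79410003] [-0.62119951  0.62691348 -2.33404873] [-0.24185586 -0.65335048  0.02135523]
```

View pics/w3.png

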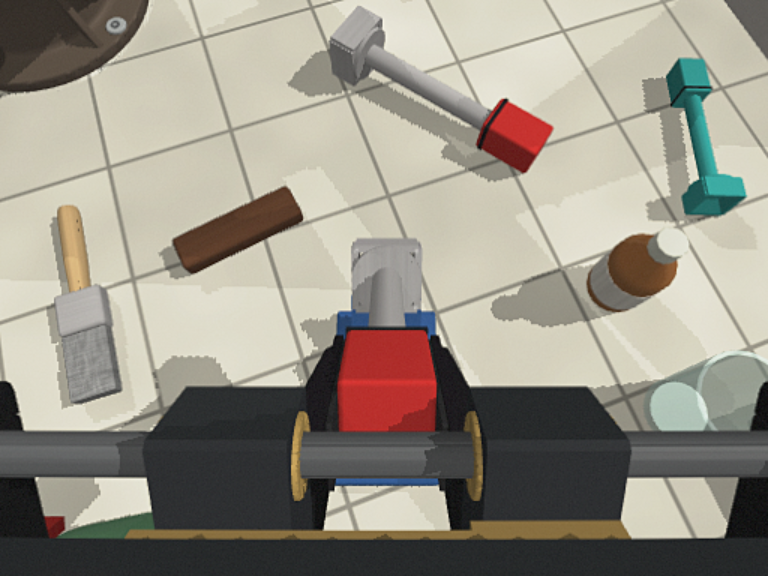

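Emit:
play_rows:
  moves:
    - [0.022,0,-0.03,0,-0.1,0,0]
    - [0.01,0,-0.03,0,-0.13,0,0]
    - [0,0,0,0,-0.13,0,0]
    - [0,0,0,0,-0.13,0,0]
    - [0,0,0,0,-0.1,0,0]
    - [0,0,0,0,0,0,0]

```text
t: 5.5
eef_pos: [584.9, 210.2, 346.6]
tcp_rot: [-3.135, -0.009, 2.793]
ft_force: [0.3, -0.3, -1.6]
opening: 0.294
```

```bash
cat > wp.py <<'E'
from h import *
from cell import state
import sys
a=[float(v) for v in sys.argv[1:]]
st=state(); R=Ro.from_euler('z',a[3]).as_matrix()@np.diag([1,-1,-1]) 
d,r=go(st,a[:3],R)
print(st["t"].__round__(2),st["eef_pos"].round(1),st["tcp_rot"].round(3),"q",st["joints"].round(2),"shift",d,"rot",r)
E
python3 wp.py 460 0 340 2.793
```

```text
5.5 [584.9 210.2 346.6] [-3.135 -0.009  2.793] q [ 0.24  0.4   1.39  0.    1.36 -0.98] shift [  45.6 -240.2    8.5] rot [-0.006 -0.009  0.   ]
```

Emit:
play_rows:
  moves:
    - [0.009,-0.04,0,-0.006,-0.009,0,0]
    - [0.009,-0.045,0,0,0,0,0]
    - [0.009,-0.045,0,0,0,0,0]
    - [0.009,-0.045,0,0,0,0,0]
    - [0.009,-0.045,0,0,0,0,0]
    - [0,-0.02,0,0,0,0,0]

```text
t: 6.1
eef_pos: [455.2, -4.2, 338.7]
tcp_rot: [-3.14, -0.033, 2.798]
ft_force: [1.0, 0.4, -2.5]
opening: 0.293
```

```bash
python3 wp.py 566 -219 335 2.793
```

```text
6.1 [455.2  -4.2 338.7] [-3.14  -0.033  2.798] q [-0.16  0.15  1.77  0.    1.26 -1.39] shift [-176.8 -164.9   -1.8] rot [-0.002 -0.033  0.005]
```

Emit:
play_rows:
  moves:
    - [-0.03,-0.03,0,0,-0.03,0,0]
    - [-0.036,-0.034,0,0,0,0,0]
    - [-0.036,-0.034,0,0,0,0,0]
    - [-0.036,-0.034,0,0,0,0,0]
    - [-0.03,-0.025,0,0,0,0,0]
    - [0,0,0,0,0,0,0]

```text
t: 6.7
eef_pos: [559.4, -219.8, 328.0]
tcp_rot: [3.131, -0.03, 2.792]
ft_force: [-0.4, -0.5, -4.6]
opening: 0.291
```

```bash
python3 wp.py 566 -219 335 2.793;  python3 - <<'E'
from h import *
from cell import *
c=read_camera("wrist");pickle.dump(c,open("w4.pkl","wb"));cv2.imwrite("pics/w4.png",cv2.resize(c["img"][:,:,::-1],(768,576)))
E
```

```text
6.7 [ 559.4 -219.8  328. ] [ 3.131 -0.03   2.792] q [-0.49  0.39  1.46  0.01  1.32 -1.71] shift [-5.8  3.1 -7.1] rot [ 0.01  -0.03  -0.001]
```

View pics/w4.png

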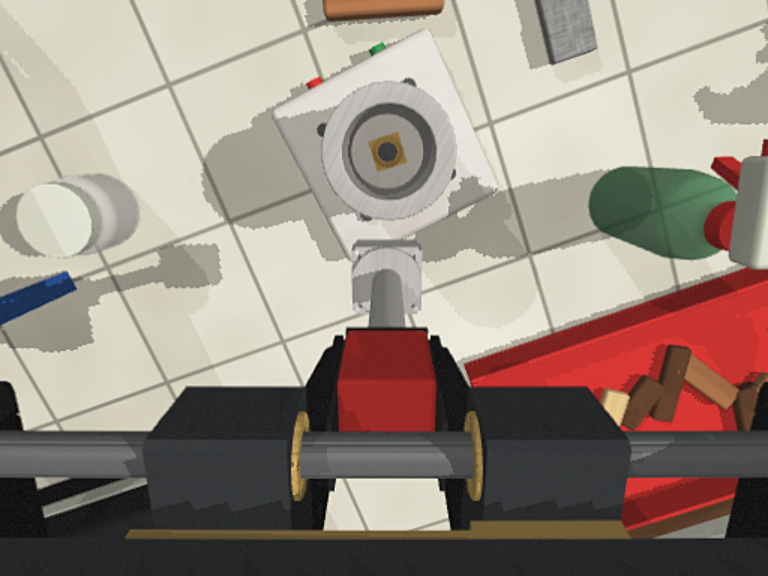

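The view shows the nut at ≈(387,151) and the rim at ≈(389,150) in the scaled picture, with the key held straight. I'll zoom in for angles.

```bash
python3 - <<'E'
from h import *
c=ld("w4");crop(c,205,50,310,150,7,"w4c"); crop(c,240,85,276,117,18,"w4n"); 
E
```

```text
(no output)
```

View pics/w4n.png

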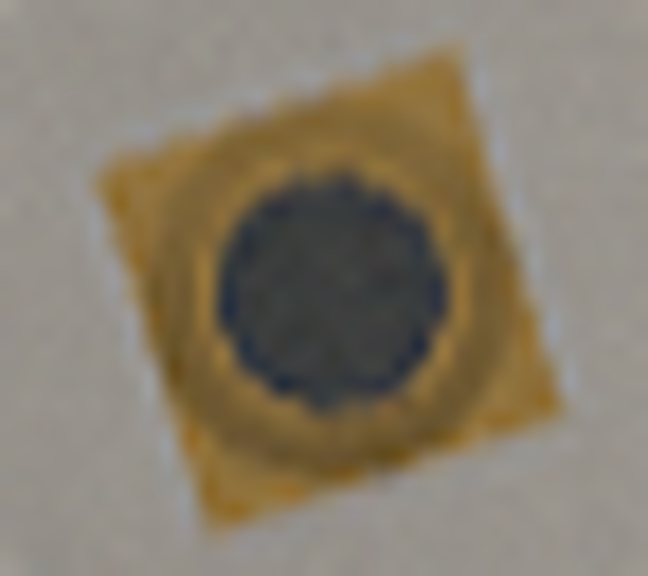

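View pics/w4c.png

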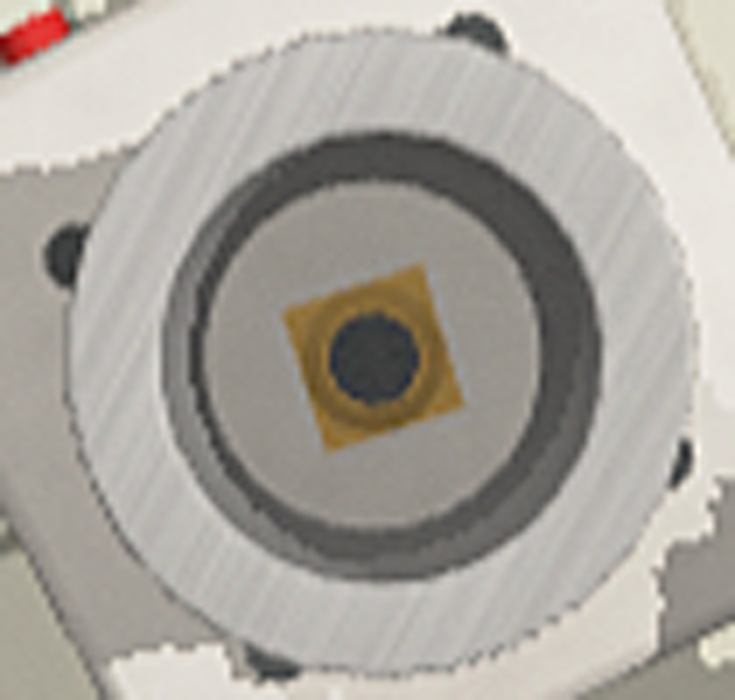

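```bash
python3 - <<'E'
from h import *
c=ld("w4")
f=lambda P,o,s:[(o[0]+(x+.5)/s-.5,o[1]+(y+.5)/s-.5) for x,y in P]
n=onz(c,f([(100,165),(462,45),(568,410),(212,530)],(240,85),18),45)
print("nut corners",n.round(1).tolist(),"ctr",n.mean(0))
e=np.diff(np.r_[n,n[:1]],axis=0);print(np.linalg.norm(e,axis=1),np.degrees(np.arctan2(e[:,1],e[:,0])).round(1))
print("hole z50",onz(c,f([(332,290)],(240,85),18),50))
print("rim z135",onz(c,f([(381.5,352)],(205,50),7),135),"diam",onz(c,f([(70,352),(693,352)],(205,50),7),135))
print("inner rim",onz(c,f([(381.5,355)],(205,50),7),135))
m=onz(c,f([(430,30),(497,188),(274,115)],(0,0),1.5),30);print("mill",m)
for i,j in ((0,1),(0,2)):
    d=m[j]-m[i];print(np.linalg.norm(d),np.degrees(np.arctan2(d[1],d[0])))
print((m[1]+m[2])/2)
# held key mouth prediction: tool (.9,0,143.5)
from cell import state
st=state();R=toolR(st)
pt=lambda x,y,z:st["eef_pos"]+R@np.array([x,y,z])
# top rear face of socket at z 23 from mouth: corners
for zz in (143.5,120.5):
    print(zz,(proj(c,[pt(.9+a*19.5,b*19.5,zz) for a in(1,-1) for b in (-1,1)])*1.5).round(0).tolist())
print("handle top",(proj(c,[pt(.9+a*14,b*14,-3-21.5) for a in(1,-1) for b in (-1,1)])*1.5).round(0).tolist(), "handle bot +x",(proj(c,[pt(.9+14,b*14,-3+21.5) for b in (-1,1)])*1.5).round(0).tolist())
E
```

```text
nut corners [[478.2, -202.7, 45.0], [479.2, -176.6, 45.0], [504.7, -177.9, 45.0], [503.8, -204.0, 45.0]] ctr [ 491.47187852 -190.30140355   45.        ]
[26.07325721 25.46532865 26.05800404 25.6985656 ] [ 87.7  -2.9 -91.8 177.1]
hole z50 [[ 491.41035869 -190.59873724   50.        ]]
rim z135 [[ 490.28426145 -190.06269698  135.        ]] diam [[ 475.19154353 -231.37503635  135.        ]
 [ 505.38200308 -148.63294523  135.        ]]
inner rim [[ 490.67052943 -190.20312157  135.        ]]
mill [[ 413.77180909 -125.07280992   30.        ]
 [ 553.76453641 -110.87031622   30.        ]
 [ 431.11258736 -269.78434953   30.        ]]
140.71131628245635 5.792931375517374
145.74680884546285 -83.16683094867201
[ 492.43856189 -190.32733288   30.        ]
143.5 [[354.0, 236.0], [420.0, 236.0], [355.0, 299.0], [419.0, 299.0]]
120.5 [[352.0, 244.0], [423.0, 244.0], [353.0, 311.0], [422.0, 311.0]]
handle top [[338.0, 372.0], [438.0, 372.0], [341.0, 458.0], [435.0, 458.0]] handle bot +x [[349.0, 319.0], [426.0, 318.0]]
```

```bash
python3 - <<'E'
from h import *
from cell import *
c=ld("w4");st=state();R=toolR(st)
for c in (c,read_camera("wrist")):
  st=state();R=toolR(st);o=-c["R"].T@c["t"];print(R.T@(o-st["eef_pos"]),Ro.from_matrix(R.T@c["R"].T).as_euler('xyz').round(4))
w=ld("wrist0");R=Ro.from_euler('xyz',[-3.14044948e+00,-1.03383946e-04,2.73980352e+00]).as_matrix();print(Ro.from_matrix(R.T@w["R"].T).as_euler('xyz').round(4))
pickle.dump(c,open("w5.pkl","wb"))
crop(c,220,145,300,265,5,"w5k")
print(st["eef_pos"],st["tcp_rot"])
E
```

```text
[  78.69385087   -1.5946208  -155.42651209] [-2.8980e-01 -5.0000e-04  1.5723e+00]
[  79.91203501   -0.45820681 -155.35695594] [-0.2885 -0.      1.5719]
[-2.8950e-01 -1.0000e-04  1.5708e+00]
[ 557.98461287 -216.60712274  328.6095101 ] [ 3.13108289 -0.03006802  2.79357298]
```

View pics/w5k.png

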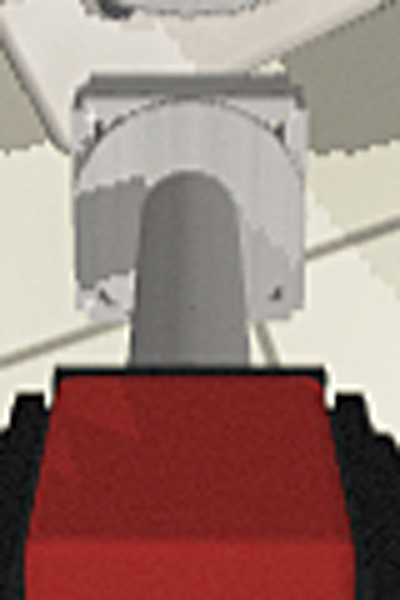

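```bash
python3 - <<'E'
from h import *
from scipy.optimize import least_squares
c=dict(ld("w5")); Rc=Ro.from_euler('xyz',[-.2895,0,np.pi/2]).as_matrix(); c["R"]=Rc.T; c["t"]=-Rc.T@np.array([81.1,.75,-155.9])
def pred(q):
    x0,y0,z0,tilt=q  # grip pos, tilt about y
    Rk=Ro.from_euler('y',tilt).as_matrix()
    P=lambda a,b,l: np.array([x0,y0,z0])+Rk@np.array([a,b,l]) # l along tool z from grip
    pts=[P(19.5,0,146.5),P(19.5,0,123.5),P(-19.5,0,123.5),P(14,0,21.5),P(14,0,-21.5),P(19.5,-19.5,123.5),P(19.5,19.5,123.5)]
    p=proj(c,pts); return np.r_[p[:5,1],p[5,0],p[6,0]]
obs=np.array([159.2,163,208.2,219.3,252.6,234,281.2])
r=least_squares(lambda q:pred(q)-obs,[0,0,-3,0]);print(r.x,r.fun.round(2)); print(pred([.9,0,-3,0])-obs)
E
```

```text
[-3.87766629  0.86358927  5.36990815  0.02335512] [-0.5   1.74 -0.27 -2.23  1.23  0.51 -0.51]
[-0.24632272  1.54228296  1.10639947 -4.2615092  -1.25890632 -1.20173262
 -0.89425525]
```

```bash
python3 wp.py 491.5 -191.2 315 3.097
```

```text
6.8 [ 558.  -216.6  328.6] [ 3.131 -0.03   2.794] q [-0.48  0.38  1.47  0.01  1.32 -1.71] shift [70.7  1.  15.8] rot [ 0.015 -0.028 -0.304]
```

Emit:
play_rows:
  moves:
    - [0,0,0,0.014,-0.028,-0.1,0]
    - [0.03,0.007,0.005,0,0,-0.1,0]
    - [0.034,0.012,0.005,0,0,-0.1,0]
    - [0,0,0,0,0,0,0]
    - [0,0,0,0,0,0,0]

```text
t: 7.3
eef_pos: [494.3, -179.7, 315.9]
tcp_rot: [3.134, -0.011, 3.107]
ft_force: [0.4, 0.2, -2.8]
opening: 0.291
```

```bash
python3 wp.py 491.5 -191.2 315 3.097
```

```text
7.3 [ 494.3 -179.7  315.9] [ 3.134 -0.011  3.107] q [-0.48  0.27  1.67  0.    1.21 -2.01] shift [  2.4 -11.6   0.8] rot [ 0.008 -0.011  0.01 ]
```

Emit:
play_rows:
  moves:
    - [0.0025,-0.0115,0,0.008,-0.011,0.01,0]
    - [0,0,0,0,0,0,0]
    - [0,0,0,0,0,0,0]

```text
t: 7.6
eef_pos: [492.1, -191.8, 316.0]
tcp_rot: [-3.141, 0.001, 3.095]
ft_force: [0.1, -0.5, -2.9]
opening: 0.298
```

```bash
python3 wp.py 491.5 -191.2 300 3.097
```

```text
7.6 [ 492.1 -191.8  316. ] [-3.141e+00  1.000e-03  3.095e+00] q [-0.5   0.27  1.67  0.    1.2  -2.02] shift [ 0.6  0.5 16. ] rot [-0.     0.001 -0.002]
```

Emit:
play_rows:
  moves:
    - [0.0005,0.0005,0.02,0,0,0,0]
    - [0,0,0.02,0,0,0,0]
    - [0,0,0.01,0,0,0,0]
    - [0,0,0,0,0,0,0]

```text
t: 8.0
eef_pos: [493.1, -192.4, 264.7]
tcp_rot: [-3.141, 0.002, 3.093]
ft_force: [0.1, -0.5, -2.5]
opening: 0.292
```

```bash
python3 wp.py 491.5 -191.2 200 3.097; python3 - <<'E'
from h import *
from cell import *
for n in ("wrist","side"):
    c=read_camera(n);pickle.dump(c,open(n[0]+"6.pkl","wb"))
crop(ld("w6"),180,110,330,220,5,"w6");crop(ld("s6"),260,130,350,280,4,"s6")
E
```

```text
8.0 [ 493.1 -192.4  264.7] [-3.141e+00  2.000e-03  3.093e+00] q [-0.5   0.32  1.75  0.    1.08 -2.02] shift [ 1.8  1.2 64.7] rot [-0.     0.002 -0.004]
```

View pics/w6.png

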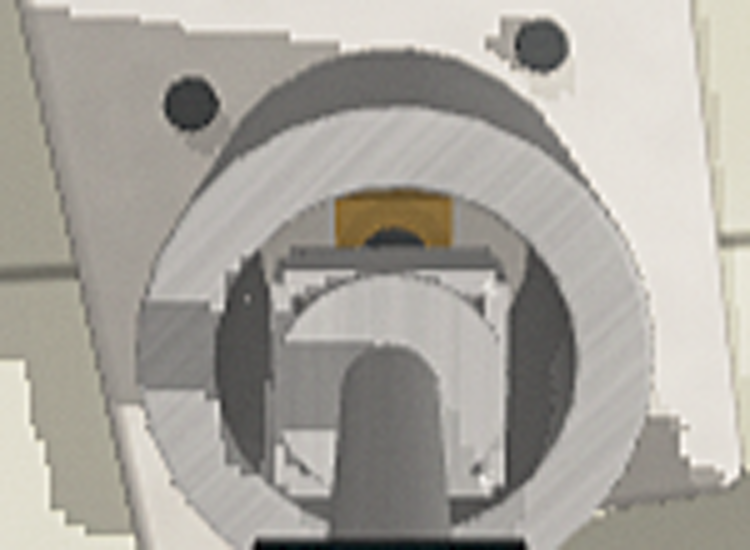

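View pics/s6.png

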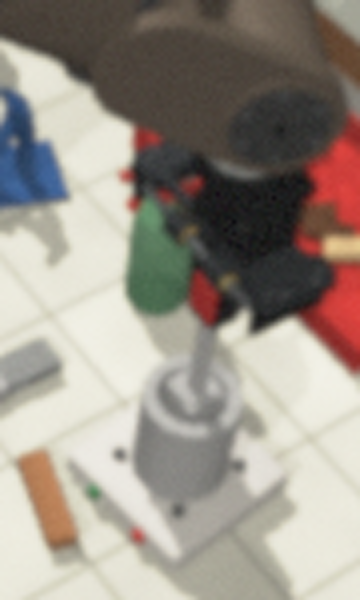

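Emit:
play_rows:
  moves:
    - [0.002,0.001,0.01,0,-0.002,0,0]
    - [0.0005,0.0005,0.02,0,0,0,0]
    - [0.0005,0,0.02,0,0,0,0]
    - [0,0,0.005,0,0,0,0]
    - [0,0,0,0,0,0,0]

```text
t: 8.6
eef_pos: [491.8, -191.5, 211.3]
tcp_rot: [-3.138, 0.012, 3.093]
ft_force: [-0.6, -0.1, -2.3]
opening: 0.294
```

```bash
python3 wp.py 491.5 -191.2 177.5 3.097
```

```text
8.6 [ 491.8 -191.5  211.3] [-3.138  0.012  3.093] q [-0.5   0.37  1.82  0.    0.94 -2.02] shift [ 0.7  0.4 33.8] rot [-0.004  0.012 -0.004]
```

Emit:
play_rows:
  moves:
    - [0.0005,0.0005,0.006,-0.004,0.012,-0.004,0]
    - [0,0,0.006,0,0,0,0]
    - [0,0,0.005,0,0,0,0]
    - [0,0,0.004,0,0,0,0]
    - [0,0,0.004,0,0,0,0]

```text
t: 9.1
eef_pos: [492.5, -191.4, 187.0]
tcp_rot: [-3.14, 0.003, 3.098]
ft_force: [-0.3, -0.2, -3.6]
opening: 0.292
```

```bash
python3 wp.py 491.5 -191.2 177.5 3.097
```

```text
9.1 [ 492.5 -191.4  187. ] [-3.140e+00  3.000e-03  3.098e+00] q [-0.5   0.4   1.85  0.    0.89 -2.02] shift [1.  0.2 9.5] rot [-0.001  0.003  0.001]
```

No contact force, and the mouth is already below the nut's top, so it is engaging. I'll continue down gently.

Emit:
play_rows:
  moves:
    - [0.001,0,0.003,0,0.003,0,0]
    - [0,0,0.003,0,0,0,0]
    - [0,0,0.002,0,0,0,0]
    - [0,0,0.002,0,0,0,0]

```text
t: 9.5
eef_pos: [491.4, -191.4, 175.9]
tcp_rot: [-3.14, -0.001, 3.098]
ft_force: [0.3, -0.6, -2.4]
opening: 0.294
```

```bash
python3 wp.py 491.5 -191.2 177.5 3.097
```

```text
9.5 [ 491.4 -191.4  175.9] [-3.140e+00 -1.000e-03  3.098e+00] q [-0.5   0.42  1.86 -0.    0.87 -2.02] shift [-0.1  0.2 -1.6] rot [-0.001 -0.001  0.001]
```

Emit:
play_rows:
  moves:
    - [0,0,0.002,0,0,0,0]
    - [0,0,0.002,0,0,0,0]
    - [0,0,0,0,0,0,0]

```text
t: 9.8
eef_pos: [492.8, -191.7, 174.6]
tcp_rot: [-3.139, 0.004, 3.097]
ft_force: [0.5, -0.7, -2.3]
opening: 0.291
```

```bash
python3 wp.py 491.5 -191.2 177.5 3.097
```

```text
9.8 [ 492.8 -191.7  174.6] [-3.139  0.004  3.097] q [-0.5   0.42  1.86 -0.    0.86 -2.02] shift [ 1.3  0.5 -2.9] rot [-0.003  0.004  0.   ]
```

Emit:
play_rows:
  moves:
    - [0.001,0,0.002,0,0.003,0,0]
    - [0,0,0.001,0,0,0,0]
    - [0,0,0,0,0,0,0]

```text
t: 10.1
eef_pos: [492.9, -191.8, 174.3]
tcp_rot: [-3.138, 0.006, 3.097]
ft_force: [-0.2, 0.8, -3.3]
opening: 0.292
```

```bash
python3 wp.py 491.5 -191.2 177.5 3.097; python3 -c "
from cell import state;print(state()['moment'],state()['ft_force'])"
```

```text
10.1 [ 492.9 -191.8  174.3] [-3.138  0.006  3.097] q [-0.5   0.42  1.86 -0.    0.85 -2.02] shift [ 1.4  0.5 -3.2] rot [-0.004  0.006  0.   ]
[ 0.01616598  0.05551957 -0.00028181] [-0.20866771  0.79320715 -3.3208728 ]
```

Emit:
play_rows:
  moves:
    - [0.001,0,0.003,0,0.005,0,0]
    - [0.001,0,0.003,0,0,0,0]

```text
t: 10.3
eef_pos: [494.1, -192.4, 173.4]
tcp_rot: [-3.135, 0.011, 3.096]
ft_force: [-1.3, 7.1, 36.9]
opening: 0.295
```

```bash
python3 wp.py 491.5 -191.2 177.5 3.097; python3 -c "
from cell import state;print(state()['moment'],state()['ft_force'])"
```

```text
10.3 [ 494.1 -192.4  173.4] [-3.135  0.011  3.096] q [-0.5   0.42  1.86 -0.    0.85 -2.02] shift [ 2.6  1.  -4.2] rot [-0.007  0.011 -0.001]
[2.32363681 0.4361988  0.00512541] [-1.33765945  7.06361716 36.87311535]
```

Emit:
play_rows:
  moves:
    - [0.002,0.001,-0.002,-0.006,0.01,0,0]
    - [0,0,0,0,0,0,0]

```text
t: 10.5
eef_pos: [492.8, -191.4, 176.2]
tcp_rot: [-3.14, 0.003, 3.096]
ft_force: [-0.2, -0.4, -2.0]
opening: 0.298
```

```bash
cat > tu.py <<'E'
from h import *
from cell import state
st=state();R=toolR(st);d=R.T@(np.array([491.5,-191.2,175])-st["eef_pos"])
tz=R[:,2]; tilt=R.T@np.cross(tz,[0,0,-1])
print(round(st["t"],2),st["eef_pos"].round(1),st["tcp_rot"].round(3),"j6",st["joints"][5].round(3),"shift",d.round(1),"tilt",tilt.round(3),"F",st["ft_force"].round(1),"M",st["moment"].round(2))
E
python3 tu.py
```

```text
10.5 [ 492.8 -191.4  176.2] [-3.140e+00  3.000e-03  3.096e+00] j6 -2.021 shift [1.3 0.1 1.2] tilt [-0.002  0.003 -0.   ] F [-0.2 -0.4 -2. ] M [-0.01 -0.1   0.01]
```

Emit:
play_rows:
  moves:
    - [0.001,0,0,0,0.003,0.1,0]
    - [0,0,0,0,0,0.1,0]
    - [0,0,0,0,0,0.1,0]

```text
t: 10.8
eef_pos: [493.2, -191.8, 175.3]
tcp_rot: [-3.14, 0.004, 2.787]
ft_force: [-0.7, -0.4, 3.8]
opening: 0.295
```

```bash
python3 tu.py
```

```text
10.8 [ 493.2 -191.8  175.3] [-3.14   0.004  2.787] j6 -1.711 shift [ 1.8 -0.   0.3] tilt [-0.001  0.004 -0.   ] F [-0.7 -0.4  3.8] M [-0.25  0.02  0.21]
```

Emit:
play_rows:
  moves:
    - [0.0015,0,0,0,0.004,0.1,0]
    - [0,0,0,0,0,0.1,0]
    - [0,0,0,0,0,0.1,0]
    - [0,0,0,0,0,0.1,0]
    - [0,0,0,0,0,0.1,0]

```text
t: 11.3
eef_pos: [492.7, -192.3, 175.0]
tcp_rot: [-3.14, 0.004, 2.268]
ft_force: [0.2, 1.0, 7.1]
opening: 0.292
```

```bash
python3 tu.py
```

```text
11.3 [ 492.7 -192.3  175. ] [-3.14   0.004  2.268] j6 -1.191 shift [ 1.6 -0.2  0. ] tilt [-0.001  0.004  0.   ] F [0.2 1.  7.1] M [0.22 0.4  0.22]
```

Emit:
play_rows:
  moves:
    - [0.0015,0,-0.0005,0,0.004,0.1,0]
    - [0,0,0,0,0,0.1,0]
    - [0,0,0,0,0,0.08,0]

```text
t: 11.6
eef_pos: [492.2, -192.1, 175.0]
tcp_rot: [-3.14, 0.002, 1.977]
ft_force: [-0.8, 0.7, 7.5]
opening: 0.287
```

```bash
python3 tu.py
```

```text
11.6 [ 492.2 -192.1  175. ] [-3.140e+00  2.000e-03  1.977e+00] j6 -0.9 shift [ 1.1 -0.3  0. ] tilt [-0.001  0.002  0.   ] F [-0.8  0.7  7.5] M [0.5  0.32 0.2 ]
```

Emit:
play_rows:
  moves:
    - [0.001,0,-0.0005,0,0.002,0.05,0]
    - [0,0,0,0,0,0.05,0]

```text
t: 11.8
eef_pos: [492.1, -191.9, 175.0]
tcp_rot: [-3.14, 0.002, 1.872]
ft_force: [-0.7, 0.2, 6.5]
opening: 0.292
```

```bash
python3 tu.py
```

```text
11.8 [ 492.1 -191.9  175. ] [-3.140e+00  2.000e-03  1.872e+00] j6 -0.795 shift [ 0.8 -0.3  0. ] tilt [-0.001  0.002  0.   ] F [-0.7  0.2  6.5] M [0.24 0.14 0.18]
```

Emit:
play_rows:
  moves:
    - [0.001,0,0,0,0.002,0.04,0]
    - [0,0,0,0,0,0.04,0]

```text
t: 12.0
eef_pos: [492.0, -191.9, 175.0]
tcp_rot: [-3.14, 0.002, 1.79]
ft_force: [-1.0, 1.3, 6.3]
opening: 0.296
```

```bash
python3 tu.py
```

```text
12.0 [ 492.  -191.9  175. ] [-3.14e+00  2.00e-03  1.79e+00] j6 -0.712 shift [ 0.8 -0.4  0. ] tilt [-0.001  0.002 -0.   ] F [-1.   1.3  6.3] M [0.27 0.35 0.27]
```

Emit:
play_rows:
  moves:
    - [0.0005,0,0,0,0.002,0.04,0]
    - [0,0,0,0,0,0.04,0]

```text
t: 12.2
eef_pos: [492.0, -192.0, 174.9]
tcp_rot: [-3.14, 0.002, 1.709]
ft_force: [-1.2, 2.3, 5.4]
opening: 0.295
```

```bash
python3 tu.py
```

```text
12.2 [ 492.  -192.   174.9] [-3.140e+00  2.000e-03  1.709e+00] j6 -0.632 shift [ 0.8 -0.4 -0.1] tilt [-0.002  0.002  0.   ] F [-1.2  2.3  5.4] M [0.58 0.19 0.89]
```

Emit:
play_rows:
  moves:
    - [0.0,0,0,0,0.0,0.03,0]
    - [0,0,0,0,0,0.03,0]

```text
t: 12.4
eef_pos: [491.9, -191.8, 174.8]
tcp_rot: [-3.139, 0.002, 1.65]
ft_force: [0.2, 2.0, 7.0]
opening: 0.305
```

```bash
python3 tu.py
```

```text
12.4 [ 491.9 -191.8  174.8] [-3.139e+00  2.000e-03  1.650e+00] j6 -0.572 shift [ 0.6 -0.3 -0.2] tilt [-0.003  0.002  0.   ] F [0.2 2.  7. ] M [0.86 0.22 1.07]
```

Emit:
play_rows:
  moves:
    - [0.0005,0,-0.001,0.003,0.002,-0.07,0]
    - [0,0,0,0,0,-0.07,0]
    - [0,0,0,0,0,-0.07,0]
    - [0,0,0,0,0,0,0]

```text
t: 12.8
eef_pos: [492.1, -191.7, 173.7]
tcp_rot: [-3.135, -0.0, 1.867]
ft_force: [-1.1, 1.3, 7.9]
opening: 0.298
```

```bash
python3 tu.py
```

```text
12.8 [ 492.1 -191.7  173.7] [-3.135 -0.     1.867] j6 -0.787 shift [ 0.7 -0.5 -1.3] tilt [-0.007 -0.    -0.   ] F [-1.1  1.3  7.9] M [0.24 0.23 0.03]
```

Emit:
play_rows:
  moves:
    - [0.0005,0,-0.005,-0.006,0,0,0]
    - [0,0,-0.01,0,0,0,0]
    - [0,0,-0.015,0,0,0,0]
    - [0,0,-0.015,0,0,0,0]

```text
t: 13.2
eef_pos: [490.7, -190.9, 218.4]
tcp_rot: [-3.137, -0.005, 1.861]
ft_force: [-0.0, 0.6, -3.3]
opening: 0.295
```

```bash
python3 tu.py
```

```text
13.2 [ 490.7 -190.9  218.4] [-3.137 -0.005  1.861] j6 -0.787 shift [-0.7  0.9 43.4] tilt [-0.005 -0.005  0.   ] F [-0.   0.6 -3.3] M [-0.08  0.03 -0.04]
```

Now I'll rise clear of the rim. Target TCP ≈320.

Emit:
play_rows:
  moves:
    - [0,0,-0.02,-0.005,-0.005,0,0]
    - [0,0,-0.02,0,0,0,0]
    - [0,0,-0.02,0,0,0,0]
    - [0,0,-0.02,0,0,0,0]
    - [0,0,-0.02,0,0,0,0]
    - [0,0,-0.01,0,0,0,0]
    - [0,0,0,0,0,0,0]

```text
t: 13.9
eef_pos: [489.0, -190.1, 337.1]
tcp_rot: [3.141, 0.001, 1.852]
ft_force: [-0.7, 0.1, -3.0]
opening: 0.296
```

```bash
python3 tu.py;python3 wp.py 510 -262 330 1.867
```

```text
13.9 [ 489.  -190.1  337.1] [3.141e+00 1.000e-03 1.852e+00] j6 -0.778 shift [ -1.7   2.1 162.1] tilt [0.    0.001 0.   ] F [-0.7  0.1 -3. ] M [-0.03  0.09  0.03]
13.9 [ 489.  -190.1  337.1] [3.141e+00 1.000e-03 1.852e+00] q [-0.5   0.25  1.64 -0.    1.25 -0.78] shift [-74.9   0.2   7.2] rot [ 0.     0.001 -0.015]
```

Emit:
play_rows:
  moves:
    - [-0.036,0,0,0,0,0,0]
    - [-0.036,0,0,0,0,0,0]
    - [0,0,0,0,0,0,0]
    - [0,0,0,0,0,0,0]

```text
t: 14.3
eef_pos: [508.5, -260.3, 334.2]
tcp_rot: [-3.139, -0.003, 1.852]
ft_force: [0.2, -0.1, -2.4]
opening: 0.295
```

```bash
python3 tu.py; python3 - <<'E'
from h import *
from cell import *
c=read_camera("wrist");pickle.dump(c,open("w7.pkl","wb"));cv2.imwrite("pics/w7.png",cv2.resize(c["img"][:,:,::-1],(768,576)))
crop(c,230,75,290,130,13,"w7n")
E
```

```text
14.3 [ 508.5 -260.3  334.2] [-3.139e+00 -3.000e-03  1.852e+00] j6 -0.87 shift [ 70.7   3.2 159.4] tilt [-0.002 -0.003 -0.   ] F [ 0.2 -0.1 -2.4] M [-0.05  0.04  0.02]
```

View pics/w7.png

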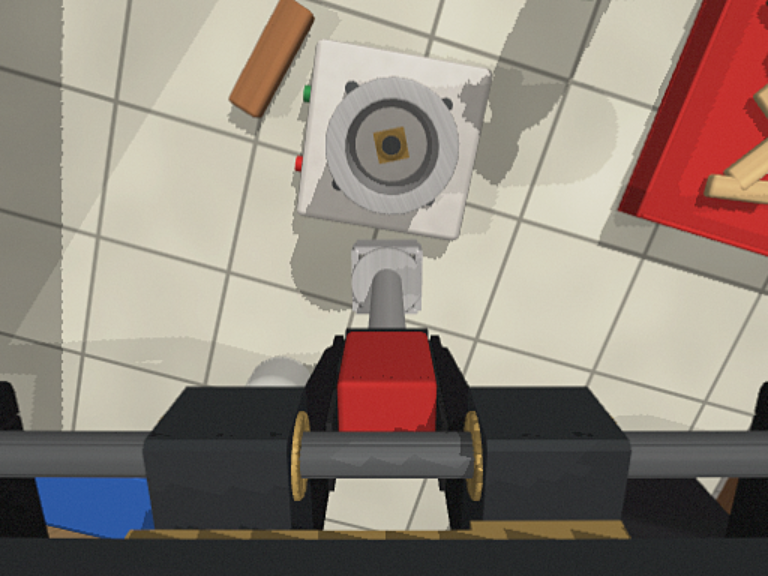

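View pics/w7n.png

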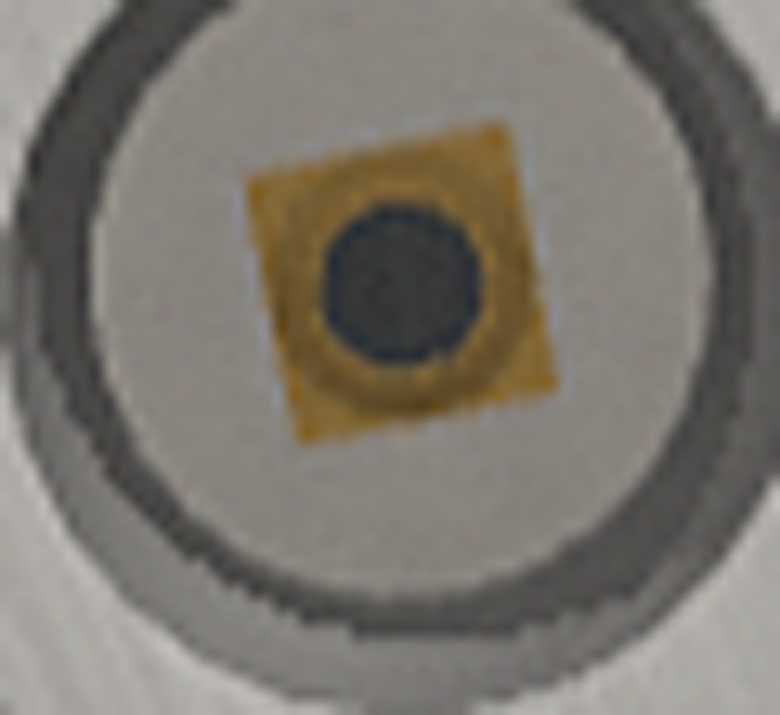

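```bash
python3 - <<'E'
from h import *
c=ld("w7")
f=lambda P,o,s:[(o[0]+(x+.5)/s-.5,o[1]+(y+.5)/s-.5) for x,y in P]
n=onz(c,f([(247,178),(505,122),(558,388),(300,443)],(230,75),13),45)
e=np.diff(np.r_[n,n[:1]],axis=0);print(n.mean(0),np.linalg.norm(e,axis=1),np.degrees(np.arctan2(e[:,1],e[:,0])).round(1))
m=onz(c,f([(318,40),(490,68),(457,240),(299,212)],(0,0),1.5),30)
e=np.diff(np.r_[m,m[:1]],axis=0);print(m.mean(0),np.linalg.norm(e,axis=1),np.degrees(np.arctan2(e[:,1],e[:,0])).round(1))
crop(c,220,145,300,265,5,"w7k")
E
```

```text
[ 491.77218073 -190.5790992    45.        ] [25.16395769 25.24661616 25.54639953 25.24216406] [  27.9  -61.7 -152.1  117.5]
[ 491.70865803 -190.07325638   30.        ] [143.54601284 146.77139129 144.46924941 142.82702332] [   7.5  -82.5 -174.    97.2]
```

View pics/w7k.png

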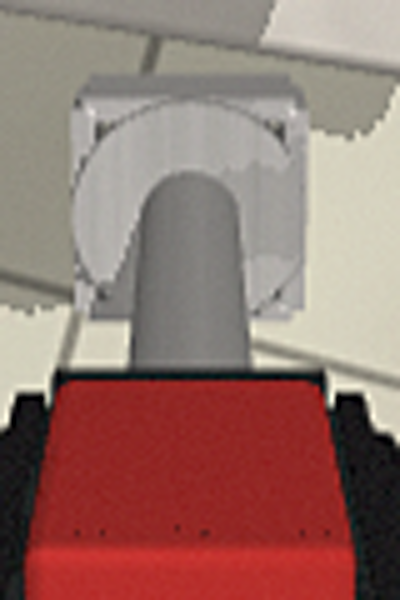

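```bash
python3 wp.py 470 -10 345 2.793
```

```text
14.35 [ 508.5 -260.3  334.1] [-3.139e+00 -3.000e-03  1.852e+00] q [-0.59  0.33  1.54 -0.    1.28 -0.87] shift [251.2  32.4 -10.2] rot [-0.001 -0.004 -0.941]
```

Emit:
play_rows:
  moves:
    - [0.04,0.005,-0.005,0,0,0,0]
    - [0.045,0.005,-0.005,0,0,0,0]
    - [0.045,0.005,-0.003,0,0,0,0]
    - [0.045,0.005,0,0,0,0,0]
    - [0.045,0.005,0,0,0,-0.05,0]
    - [0.02,0.005,0,0,0,-0.13,0]
    - [0,0,0,0,0,-0.14,0]
    - [0,0,0,0,0,-0.14,0]

```text
t: 15.15
eef_pos: [462.8, -7.5, 345.3]
tcp_rot: [-3.14, -0.009, 2.328]
ft_force: [-0.8, -0.4, -2.1]
opening: 0.293
```

```bash
python3 wp.py 470 -10 345 2.793
```

```text
15.15 [462.8  -7.5 345.3] [-3.14  -0.009  2.328] q [-0.16  0.15  1.76  0.    1.25 -0.92] shift [-6.8  3.5  0.2] rot [ 0.    -0.01  -0.465]
```

Emit:
play_rows:
  moves:
    - [0,0,0,0,-0.01,-0.14,0]
    - [0,0,0,0,0,-0.14,0]
    - [0,0,0,0,0,-0.14,0]
    - [0,0,0,0,0,-0.04,0]
    - [0,0,0,0,0,0,0]

```text
t: 15.65
eef_pos: [459.0, -3.2, 344.4]
tcp_rot: [-3.14, -0.001, 2.817]
ft_force: [0.0, 0.6, -3.2]
opening: 0.292
```

```bash
python3 wp.py 581 213 345 2.793
```

```text
15.65 [459.   -3.2 344.4] [-3.140e+00 -1.000e-03  2.817e+00] q [-0.15  0.14  1.77 -0.    1.24 -1.4 ] shift [-46.6 243.8  -1. ] rot [-0.001 -0.001  0.024]
```

Emit:
play_rows:
  moves:
    - [-0.008,0.04,0,0,0,0.024,0]
    - [-0.008,0.045,0,0,0,0,0]
    - [-0.008,0.045,0,0,0,0,0]
    - [-0.008,0.045,0,0,0,0,0]
    - [-0.008,0.045,0,0,0,0,0]
    - [-0.006,0.02,0,0,0,0,0]
    - [0,0,0,0,0,0,0]

```text
t: 16.35
eef_pos: [585.1, 217.1, 342.3]
tcp_rot: [-3.139, -0.003, 2.779]
ft_force: [-0.1, -0.0, -3.3]
opening: 0.291
```

```bash
cat > rs.py <<'E'
from h import *
from cell import state
import sys
up=float(sys.argv[1]);r=pickle.load(open("rest.pkl","rb"));R=toolR(r);st=state()
p=r["eef_pos"]+[0,0,up]
d,w=go(st,p,R);print(round(st["t"],2),st["eef_pos"].round(1),st["tcp_rot"].round(3),"shift",d,"rot",w,"in rest axes",(R.T@(p-st["eef_pos"])).round(1),"world",(p-st["eef_pos"]).round(1),"F",st["ft_force"].round(1),"M",st["moment"].round(2))
E
python3 rs.py 140
```

```text
16.35 [585.1 217.1 342.3] [-3.139e+00 -3.000e-03  2.779e+00] shift [-1.3 -4.1 51.3] rot [-0.001  0.606 -0.015] in rest axes [-30.2  -4.4  41.4] world [ -0.4  -4.4 -51.3] F [-0.1 -0.  -3.3] M [-0.01  0.08  0.01]
```

Emit:
play_rows:
  moves:
    - [0,-0.004,0,0,0.1,-0.015,0]
    - [0,0,0,0,0.13,0,0]
    - [0,0,0,0,0.13,0,0]
    - [0,0,0,0,0.13,0,0]
    - [0,0,0,0,0.09,0,0]
    - [0,0,0,0,0,0,0]
    - [0,0,0,0,0,0,0]

```text
t: 17.05
eef_pos: [579.7, 212.6, 342.8]
tcp_rot: [-3.136, -0.602, 2.786]
ft_force: [0.4, 0.1, -2.1]
opening: 0.292
```

```bash
python3 rs.py 80
```

```text
17.05 [579.7 212.6 342.8] [-3.136 -0.602  2.786] shift [-67.1   2.4  89.5] rot [-0.005  0.007 -0.007] in rest axes [-67.7   1.5  89.1] world [   4.9    0.2 -111.8] F [ 0.4  0.1 -2.1] M [-0.26 -0.63 -0.01]
```

Emit:
play_rows:
  moves:
    - [-0.013,0.001,0.018,-0.005,0.007,-0.007,0]
    - [-0.0135,0,0.018,0,0,0,0]
    - [-0.0135,0,0.018,0,0,0,0]
    - [-0.0135,0,0.018,0,0,0,0]
    - [-0.013,0,0.016,0,0,0,0]
    - [0,0,0,0,0,0,0]
    - [0,0,0,0,0,0,0]

```text
t: 17.75
eef_pos: [582.5, 213.0, 236.0]
tcp_rot: [3.135, -0.581, 2.798]
ft_force: [-0.4, -0.7, -1.9]
opening: 0.297
```

```bash
python3 rs.py 30
```

```text
17.75 [582.5 213.  236. ] [ 3.135 -0.581  2.798] shift [-31.9   0.2  44.8] rot [0.002 0.028 0.003] in rest axes [-33.1   0.3  43.9] world [  2.1  -0.2 -55. ] F [-0.4 -0.7 -1.9] M [-0.2  -0.59  0.05]
```

Emit:
play_rows:
  moves:
    - [0,0,0,0.002,0.028,0.003,0]
    - [-0.01,0,0.013,0,0,0,0]
    - [-0.01,0,0.013,0,0,0,0]
    - [-0.01,0,0.013,0,0,0,0]
    - [0,0,0,0,0,0,0]

```text
t: 18.25
eef_pos: [585.2, 212.5, 185.9]
tcp_rot: [3.137, -0.605, 2.796]
ft_force: [-0.4, -0.2, -3.2]
opening: 0.292
```

```bash
python3 rs.py 20
```

```text
18.25 [585.2 212.5 185.9] [ 3.137 -0.605  2.796] shift [-7.9 -0.1 12.5] rot [0.001 0.004 0.001] in rest axes [-8.  -0.  12.5] world [ -0.6   0.2 -14.8] F [-0.4 -0.2 -3.2] M [-0.18 -0.65 -0.02]
```

Emit:
play_rows:
  moves:
    - [-0.004,0,0.006,0,0.003,0,0]
    - [-0.004,0,0.006,0,0,0,0]
    - [-0.004,0,0.006,0,0,0,0]
    - [0,0,0,0,0,0,0]

```text
t: 18.65
eef_pos: [584.8, 212.8, 161.7]
tcp_rot: [3.137, -0.609, 2.795]
ft_force: [0.1, 0.4, -3.2]
opening: 0.291
```

```bash
python3 rs.py 5
```

```text
18.65 [584.8 212.8 161.7] [ 3.137 -0.609  2.795] shift [-3.1 -0.1  4.8] rot [ 0.001 -0.001  0.   ] in rest axes [-3.1 -0.1  4.8] world [-0.2 -0.  -5.7] F [ 0.1  0.4 -3.2] M [-0.24 -0.63  0.01]
```

Emit:
play_rows:
  moves:
    - [-0.0025,0,0.0035,0,0,0,0]
    - [-0.0015,0,0.002,0,0,0,0]
    - [-0.001,0,0.001,0,0,0,0]
    - [0,0,0,0,0,0,0]

```text
t: 19.05
eef_pos: [584.7, 213.0, 154.1]
tcp_rot: [3.137, -0.611, 2.796]
ft_force: [-1.1, 0.4, -2.3]
opening: 0.297
```

```bash
python3 rs.py 0
```

```text
19.05 [584.7 213.  154.1] [ 3.137 -0.611  2.796] shift [-1.8 -0.3  2.5] rot [ 0.001 -0.002  0.001] in rest axes [-1.8 -0.3  2.5] world [-0.1 -0.3 -3.1] F [-1.1  0.4 -2.3] M [-0.12 -0.43  0.01]
```

Emit:
play_rows:
  moves:
    - [-0.001,0,0.0015,0,0,0,0]
    - [-0.001,0,0.0015,0,0,0,0]
    - [0,0,0,0,0,0,0]

```text
t: 19.35
eef_pos: [584.1, 213.4, 151.3]
tcp_rot: [3.136, -0.612, 2.796]
ft_force: [-2.2, 1.3, -3.0]
opening: 0.291
```

```bash
python3 rs.py 0
```

```text
19.35 [584.1 213.4 151.3] [ 3.136 -0.612  2.796] shift [-0.8 -0.5 -0.3] rot [ 0.001 -0.004  0.001] in rest axes [-0.8 -0.5 -0.3] world [ 0.6 -0.7 -0.2] F [-2.2  1.3 -3. ] M [ 0.03  0.07 -0.03]
```

Emit:
play_rows:
  moves:
    - [-0.0005,-0.0005,0.0015,0,0,0,0]
    - [0,0,0.001,0,0,0,0]
    - [0,0,0,0,0,0,0]

```text
t: 19.65
eef_pos: [584.0, 213.2, 151.2]
tcp_rot: [3.134, -0.609, 2.798]
ft_force: [-3.4, 1.8, -2.2]
opening: 0.29
```

```bash
python3 rs.py 0
```

```text
19.65 [584.  213.2 151.2] [ 3.134 -0.609  2.798] shift [-0.7 -0.2 -0.3] rot [ 0.003 -0.001  0.002] in rest axes [-0.7 -0.2 -0.3] world [ 0.6 -0.5 -0.1] F [-3.4  1.8 -2.2] M [ 0.13  0.38 -0.03]
```

Emit:
play_rows:
  moves:
    - [0.0005,0,0,0,0,0,40]
    - [0,0,0,0,0,0,60]
    - [0,0,0,0,0,0,80]
    - [0,0,0,0,0,0,100]
    - [0,0,0,0,0,0,100]
    - [0,0,0,0,0,0,100]
    - [0,0,0,0,0,0,100]
    - [0,0,0,0,0,0,100]

```text
t: 20.45
eef_pos: [585.1, 213.0, 151.0]
tcp_rot: [3.133, -0.605, 2.798]
ft_force: [-0.5, 0.0, -0.2]
opening: 0.915
```

```bash
python3 rs.py 0
```

```text
20.45 [585.1 213.  151. ] [ 3.133 -0.605  2.798] shift [ 0.3 -0.4  0.1] rot [0.004 0.004 0.002] in rest axes [ 0.3 -0.4  0.1] world [-0.4 -0.2  0.1] F [-0.5  0.  -0.2] M [-0.1  -0.28  0.  ]
```

Now I'll retreat along the tool's -z to near the earlier w1 viewpoint and look.

Emit:
play_rows:
  moves:
    - [0,0,-0.01,0,0,0,100]
    - [0,0,-0.02,0,0,0,100]
    - [0,0,-0.03,0,0,0,100]
    - [0,0,-0.03,0,0,0,100]
    - [0,0,-0.03,0,0,0,100]
    - [0,0,0,0,0,0,100]
    - [0,0,0,0,0,0,100]

```text
t: 21.15
eef_pos: [652.2, 187.2, 256.1]
tcp_rot: [3.133, -0.604, 2.797]
ft_force: [0.6, -0.5, -1.0]
opening: 0.998
```

```bash
python3 rs.py 0; python3 - <<'E'
from h import *
from cell import *
c=read_camera("wrist");pickle.dump(c,open("w8.pkl","wb"));cv2.imwrite("pics/w8.png",cv2.resize(c["img"][:,:,::-1],(768,576)))
im=c["img"].astype(int);m=(im[...,0]>2*im[...,1])&(im[...,0]>90);M=np.zeros_like(m);M[180:285,215:300]=m[180:285,215:300]
for r in range(184,280,4):
    u=np.nonzero(M[r])[0]; print(r,(u.min(),u.max()) if len(u) else None,im[r,256,0],end='; ')
E
```

```text
21.15 [652.2 187.2 256.1] [ 3.133 -0.604  2.797] shift [ -0.3   0.2 127.4] rot [0.003 0.004 0.002] in rest axes [ -0.8   0.6 127.4] world [ -67.5   25.5 -105. ] F [ 0.6 -0.5 -1. ] M [-0.14 -0.27  0.03]
184 (np.int64(241), np.int64(276)) 176; 188 (np.int64(241), np.int64(276)) 176; 192 (np.int64(241), np.int64(276)) 175; 196 (np.int64(241), np.int64(276)) 171; 200 (np.int64(241), np.int64(275)) 173; 204 (np.int64(241), np.int64(275)) 172; 208 (np.int64(242), np.int64(275)) 175; 212 None 42; 216 None 29; 220 None 33; 224 None 29; 228 None 28; 232 None 37; 236 None 50; 240 None 45; 244 None 50; 248 None 49; 252 None 53; 256 None 45; 260 None 193; 264 None 187; 268 None 217; 272 None 217; 276 None 219;
```

View pics/w8.png

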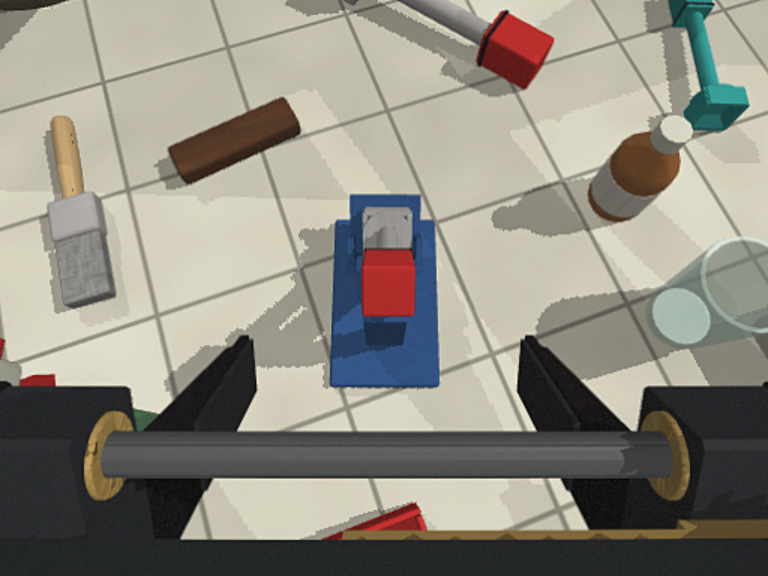

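Emit:
play_rows:
  moves:
    - [0,0,-0.03,0,-0.13,0,100]
    - [0,0.0,-0.03,0,-0.13,0,100]
    - [0,0,-0.02,0,-0.13,0,100]
    - [0.02,0.04,0,0,-0.13,0,100]
    - [0.04,0.04,0,0,-0.08,0,100]
    - [0.045,0.04,0,0,0,0,100]
    - [0.045,0.04,0,0,0,0,100]
    - [0.045,0.04,0,0,0,0,100]

```text
t: 22.0
eef_pos: [588.6, 395.9, 328.2]
tcp_rot: [3.138, 0.01, 2.787]
ft_force: [0.3, 0.1, 0.2]
opening: 0.998
```

Emit:
play_rows:
  moves:
    - [0.045,0.03,0,0,0,0,100]
    - [0.045,0.03,0,0,0,0,100]
    - [0.045,0.0,0,0,0,0,100]
    - [0.045,0,0,0,0,0,100]
    - [0,0,0,0,0,0,100]

```text
t: 22.5
eef_pos: [434.9, 512.2, 321.0]
tcp_rot: [-3.138, 0.005, 2.796]
ft_force: [0.5, 0.6, 0.6]
opening: 0.996
```

```bash
python3 - <<'E'
from h import *
from cell import *
print(state()["t"],state()["joints"].round(2))
R0=keyR(-.349,np.radians(35))
a=ld("w8");print("top est w8/w1 tri",tri([ld("w1"),a],[(258,227),(258.5,(188.5+209.5)/2)]))
for nm,c0,roi in [("top",ld("top0"),(195,130,225,155)),("side",ld("side0"),(258,138,276,156))]:
  c1=read_camera(nm);pickle.dump(c1,open(nm+"9.pkl","wb"));cv2.imwrite(f"pics/{nm}9.png",c1["img"][:,:,::-1])
  for c in (c0,c1):
    im=c["img"].astype(int);m=(im[...,0]>1.8*im[...,1])&(im[...,0]>80)
    M=np.zeros_like(m);u0,v0,u1,v1=roi;M[v0:v1,u0:u1]=m[v0:v1,u0:u1]
    v,u=np.nonzero(M);print(nm,len(u),u.mean(),v.mean())
  d=np.abs(c1["img"].astype(int)-c0["img"]).sum(2)
  cv2.imwrite(f"pics/{nm}d.png",np.clip(d,0,255).astype(np.uint8))
E
```

```text
22.5 [ 0.77  0.49  1.3  -0.01  1.35 -0.45]
top est w8/w1 tri (array([552.95858361, 226.17420526,  -2.34321858]), [np.float64(1.1384791320369698), np.float64(1.1384791320370675)])
top 123 207.95934959349594 142.98373983739836
top 121 207.5785123966942 142.8099173553719
side 64 266.703125 147.0625
side 65 266.6461538461538 146.84615384615384
```

View pics/top9.png

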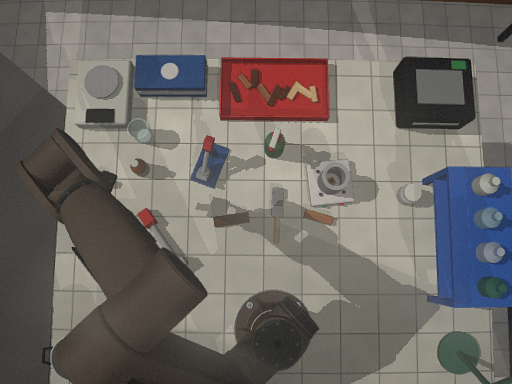

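View pics/side9.png

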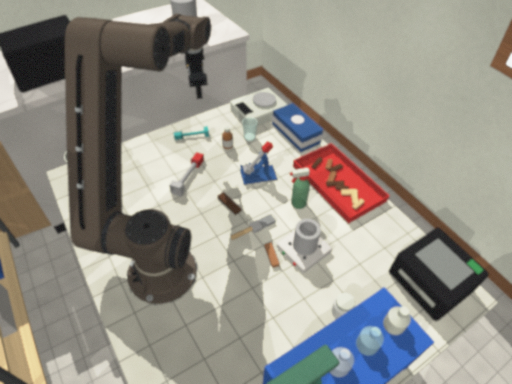

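View pics/sided.png

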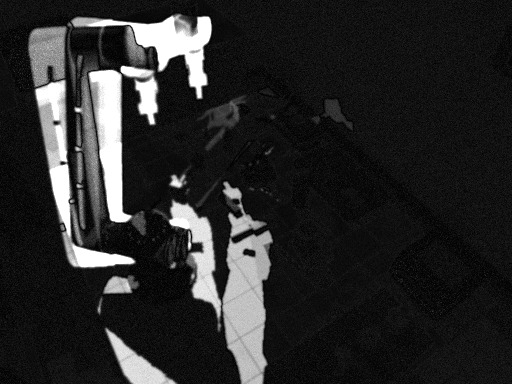

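```bash
python3 - <<'E'
from h import *
c=ld("w8");R0=keyR(-.349,np.radians(35))
im=c["img"].astype(int);print([(r,im[r,256,0]) for r in range(160,214,2)])
o,d=ray(c,[(258.5,194)]);d=d[0];x=o+d*273/(c["R"]@d)[2];print("grip",x-21.5*R0[:,2])
crop(ld("top9"),170,115,270,200,7,"t9c")
E
```

```text
[(160, np.int64(131)), (162, np.int64(130)), (164, np.int64(137)), (166, np.int64(110)), (168, np.int64(165)), (170, np.int64(164)), (172, np.int64(163)), (174, np.int64(166)), (176, np.int64(159)), (178, np.int64(199)), (180, np.int64(179)), (182, np.int64(177)), (184, np.int64(176)), (186, np.int64(178)), (188, np.int64(176)), (190, np.int64(172)), (192, np.int64(175)), (194, np.int64(173)), (196, np.int64(171)), (198, np.int64(171)), (200, np.int64(173)), (202, np.int64(172)), (204, np.int64(172)), (206, np.int64(168)), (208, np.int64(175)), (210, np.int64(126)), (212, np.int64(42))]
grip [585.44218198 213.7600597  152.0658993 ]
```

View pics/t9c.png

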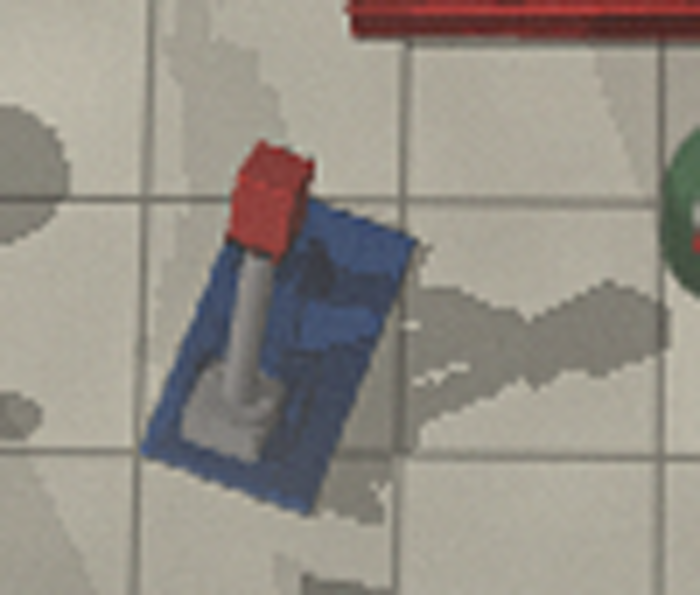

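```bash
python3 -c "
from cell import *
print(state()['t'],state()['qvel'].round(3));print(job_done())"
```

```text
22.6 [-0.044  0.013 -0.026 -0.006  0.005 -0.006]
the job is handed in; nothing more can be done
None
```

I took the key from the cradle, seated it on the nut and turned the nut clockwise to its stop. I then drew the key out and laid it back in the cradle. The job was handed in at 22.6 s of the 61 s allowed.

**Nut:** Torque stayed near 0.2 N m while it turned, then rose to about 1.1 N m at the stop. The wrist camera showed the nut 1.20 rad from the mill's axes afterwards, against about 0.15 rad at the start.

**Key:** Compared with the starting pictures, the handle is within 0.4 px (about 1 mm) of its original place in the top and side views. The wrist view gives its middle within about 2.5 mm of the first measurement, and I could see the socket sitting between the cheeks.

**Bystanders:** In the top and side pictures nothing else had moved and the arm was clear of everything. Parts of the larger look-alike and the turquoise one were hidden behind the arm in the last top picture.

**Forces:** The most I saw at the end of a move was about 37 N at the wrist, when the socket bottomed on the nut.

**Checks that disagreed:** One final triangulation of the handle gave a nonsense position, because I had marked the wrong picture rows on two nearly parallel views. I discarded it and measured again. An earlier fit of the key's tilt in the jaws was also poor, because a dark collar hides the handle's lower edge, so I used only the socket's edges.

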